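# Make up two drilling kits in the school wood shop

### The arm

A 6-joint arm with a two-finger parallel gripper is mounted at the origin on the work surface. World frame = base frame: x ahead of the robot, y to its left, z up, the work surface at z = 0. Lengths are in mm, angles in rad, forces in N, time in s.
With the tool pointing down it reaches from about 275 to 1000 mm from the base axis. Payload 8.4 kg.
Tool frame: the origin (TCP) lies at the very end of the fingers, on their centre line; the grasp point (between the pads) lies 19 mm behind it; z points along the fingers, x is the direction in which the jaws open and shut, and the axes are right-handed (so a half turn about z gives the same grasp; the last joint's range is limited). The gripper opens to 85 mm and grips with 20 to 120 N. Pads are 22 mm wide; open, the fingers measure 114 mm over their backs; the gripper's body (76 mm by 85 mm) begins 54 mm behind the grasp point. The pads swing forward as they close: fully open they stand 13 mm farther back than shut.
Start: joints at [1.182, 0.353, 1.633, -0, 1.155, -0.002], TCP at [235.765, 578.829, 231.281] pointing down, gripper open.
Joint ranges: [-2.63, 2.63], [-0.92, 2.1], [0.06, 2.66], [-1.3, 4.44], [0, 2.69], [-3.02, 3.02]. Speed limits (rad/s): [2.22, 2.22, 2.79, 3.14, 3.14, 3.14].

### API

Orientations are given as [roll, pitch, yaw] about the fixed x, y, z axes, in that order (R = Rz(yaw) Ry(pitch) Rx(roll)).
In Python, from workcell import env, capture, camera_info, order gives the robot as it stands.
- The arm moves only by the tool apply_moves, never from a script. Its argument "targets" is a list of rows, each a list of 5 numbers: the shift along the tool's x, y, z scaled (see below), then the turn about the tool's z scaled (see below), then the opening, from 0 (shut) to 1 (fully open). In form: [[x, y, z, turn, grip], ...]. A call has 1 to 12 rows; each row is the pose to reach, as a shift and turn from the pose measured when the call began, along the tool's axes at that moment; what a row does not reach only later rows make up. The controller multiplies each number of a shift by 30 cm and each number of a turn by 45 degrees. A row lasts 1/8 s, in which the tool goes at most 62.5 mm and 10.7 degrees, less where a joint would pass 70% of its speed; a pose out of reach is approached as far as the arm can. A call with a number of a shift or a turn outside -1 to 1 is refused whole. A call with a gripper value outside its range is refused whole. The fingers move at their own pace and stop on an object; "force" is the grip in N (left out, the last holds). Time passes only in rows, so rows that repeat a pose let the fingers close. It gives the time, the measured TCP pose, the force and the opening at its end, in the units of the state.
- env.sense(): the state, without advancing time (a new reading comes with each control period).
- capture(name): name is "side" or "top"; returns the picture (420x560x3 uint8, red, green, blue); there is no depth.
- camera_info(name): a dict with "intrinsics" (3x3 intrinsics, pixels), "T" (4x4, takes a point from camera to world coordinates). Camera axes: x right, y down, z forward; pixel columns grow to the right and rows downward; lengths in mm; the calibration is good to about 2 mm. A picture is of the moment at which its call begins. camera_info takes no time and is no camera call.
- order.sign_off(): hands the job in, once; it reports no verdict.
The state is a dict: "time_s": time; "joint_pos": joint angles; "joint_velocities": joint speeds; "joint_torque": joint torques, N m; "ee_pos": TCP position; "ee_rot": TCP orientation; "wrist_force": force on the tool from outside, world axes, zero at the start; "moment": the same for the moment, N m; "finger_gap": finger opening in mm.
Only numpy, scipy, OpenCV 4.12 (cv2) and the standard library are available. Lean on these libraries where they do the work, as an engineer would, in place of code of your own. Each camera call takes 0.05 s, during which the arm holds its last target.

### The job

Make up the two kits for the pillar drill from the stock on the bench, one thing to a bay: in the three-bay tray, the pine strip with three holes goes in the long bay, and the drill bit and the ring-shaped depth-stop collar go in the two short bays, one each, either way round; in the two-bay tray go the square block with the big hole and the hole saw, one to each bay, either way round. Set each thing down flat on the bay's floor the same way up as you found it (bit and hole saw standing upright), without dropping or throwing it, and let go. The two-hole strip and the block without a hole are not needed: leave them where they lie.

Things in the scene. Friction and masses are not known exactly. Their poses are not given: they have to be found in the camera images.
- tray3: Shallow grey plastic kit tray with THREE bays, 170 x 156 mm outside, fixed to the bench, open on top. Its floor is 6 mm thick and all its walls and ribs are 8 mm wide and end 14 mm above the bench. Origin: centre of its underside, on the bench; x along the 170 mm side. The long bay, 154 (x) x 66 (y) mm, has its centre at y = -37 mm; the two short bays, each 73 (x) x 66 (y) mm, have their centres at x = -40.5 and x = +40.5 mm, y = +37 mm.
- tray2: Shallow grey plastic kit tray with TWO equal bays, 200 x 106 mm outside, fixed to the bench, open on top. Floor 6 mm thick, walls and rib 8 mm wide and ending 14 mm above the bench. Origin: centre of its underside, on the bench; x along the 200 mm side. The bays, each 88 (x) x 90 (y) mm, have their centres at x = -48 and x = +48 mm, y = 0.
- strip3: Pine strip 130 x 40 x 24 mm lying flat, with THREE round blind holes 22 mm wide (16 mm deep) in a row in its top, at x = -42, 0 and +42 mm. Its origin is the centre of its underside, z up. x along its length. About 60 g.
- strip2: Pine strip 130 x 40 x 24 mm like the other, but with only TWO holes 22 mm wide in its top, at x = -32 and +32 mm. Its origin is the centre of its underside, z up. x along its length. Not needed in the kits; stays where it lies.
- bored_block: Square pine block 60 x 60 x 30 mm with one big round blind hole, 36 mm wide and 16 mm deep, in the middle of its top. Its origin is the centre of its underside, z up. x and y square to its sides. About 50 g.
- plain_block: Square pine block 60 x 60 x 30 mm without any hole. Its origin is the centre of its underside, z up. x and y square to its sides. Not needed in the kits; stays where it lies.
- bit: Bright steel flat-bottomed drill bit standing on its head: round head 28 mm in diameter and 14 mm high at the bottom, then a short cone to 18 mm, then a plain round shank 10 mm in diameter up to 75 mm. Its origin is the centre of its underside, z up. About 110 g.
- hole_saw: Dark steel hole saw standing on its rim: a cup 54 mm in diameter and 40 mm high, closed on top, with a round arbor 11 mm in diameter rising from its middle up to 78 mm (a flat nut 34 mm wide and 3 mm high round the foot of the arbor). Its origin is the centre of its underside, z up. About 160 g.
- collar: Bright steel depth-stop collar lying flat: a ring 40 mm in outer diameter, with a 20 mm hole, 22 mm high. Its origin is the centre of its underside, z up. About 120 g.
There are look-alikes about, which are no part of the job. Of the things that look like the hole_saw, take the one that is farthest from the robot's base at the start.

How it is judged (in metres and radians):
At the end, for the whole second after the job is handed in: Long bay: three-hole strip, along it (within 16 x 17 mm of its centre); short bays: bit, collar (25 x 22 mm); two-bay tray: bored block, hole saw (20 x 21 mm). Each on its bay's floor (4 mm), upright within 7 degrees, let go, at rest. Two-hole strip and plain block within 40 mm of their start (x of strip3 in the frame of tray3 between -0.016 and 0.016 m and y of strip3 in the frame of tray3 between -0.054 and -0.02 m and z of strip3 in the frame of tray3 between 0.002 and 0.0105 m and angle between strip3's own z axis and vertical below 0.12 rad and angle between the x axis of strip3 and the x axis of tray3, either way round below 0.3 rad and (((x of bit in the frame of tray3 between 0.0155 and 0.0655 m and y of bit in the frame of tray3 between 0.015 and 0.059 m and z of bit in the frame of tray3 between 0.002 and 0.0105 m and angle between bit's own z axis and vertical below 0.12 rad) and (x of collar in the frame of tray3 between -0.0655 and -0.0155 m and y of collar in the frame of tray3 between 0.015 and 0.059 m and z of collar in the frame of tray3 between 0.002 and 0.0105 m and angle between collar's own z axis and vertical below 0.12 rad)) or ((x of bit in the frame of tray3 between -0.0655 and -0.0155 m and y of bit in the frame of tray3 between 0.015 and 0.059 m and z of bit in the frame of tray3 between 0.002 and 0.0105 m and angle between bit's own z axis and vertical below 0.12 rad) and (x of collar in the frame of tray3 between 0.0155 and 0.0655 m and y of collar in the frame of tray3 between 0.015 and 0.059 m and z of collar in the frame of tray3 between 0.002 and 0.0105 m and angle between collar's own z axis and vertical below 0.12 rad))) and (((x of bored_block in the frame of tray2 between 0.028 and 0.068 m and y of bored_block in the frame of tray2 between -0.021 and 0.021 m and z of bored_block in the frame of tray2 between 0.002 and 0.0105 m and angle between bored_block's own z axis and vertical below 0.12 rad) and (x of hole_saw in the frame of tray2 between -0.068 and -0.028 m and y of hole_saw in the frame of tray2 between -0.021 and 0.021 m and z of hole_saw in the frame of tray2 between 0.002 and 0.0105 m and angle between hole_saw's own z axis and vertical below 0.12 rad)) or ((x of bored_block in the frame of tray2 between -0.068 and -0.028 m and y of bored_block in the frame of tray2 between -0.021 and 0.021 m and z of bored_block in the frame of tray2 between 0.002 and 0.0105 m and angle between bored_block's own z axis and vertical below 0.12 rad) and (x of hole_saw in the frame of tray2 between 0.028 and 0.068 m and y of hole_saw in the frame of tray2 between -0.021 and 0.021 m and z of hole_saw in the frame of tray2 between 0.002 and 0.0105 m and angle between hole_saw's own z axis and vertical below 0.12 rad))) and linear speed of each of strip3, bit, collar, bored_block, hole_saw below 0.02 m/s and angular speed of each of strip3, bit, collar, bored_block, hole_saw below 0.2 rad/s and distance of each of strip2, plain_block from where it was at the start of the episode below 0.04 m); the robot touches nothing.
It fails at once if one of the five kit parts is dropped or thrown (moves faster than 0.7 m/s while the fingers do not hold it) ((contact force between the fingers and strip3 below 0.01 N and linear speed of strip3 above 0.7 m/s) or (contact force between the fingers and bit below 0.01 N and linear speed of bit above 0.7 m/s) or (contact force between the fingers and collar below 0.01 N and linear speed of collar above 0.7 m/s) or (contact force between the fingers and bored_block below 0.01 N and linear speed of bored_block above 0.7 m/s) or (contact force between the fingers and hole_saw below 0.01 N and linear speed of hole_saw above 0.7 m/s)).
It fails at once if the two-hole strip or the plain block is carried off or knocked away (moved more than 60 mm) (distance of any of strip2, plain_block from where it was at the start of the episode above 0.06 m).
It also fails if it takes over 128 s, if anything falls off the work surface, if the arm or the gripper's body presses on something with over 40 N, if the wrist force passes 120 N, or if a joint passes its speed limit or range.

## Working session

There is one attempt and no reset: what is moved stays moved. The work goes in short steps, Python scripts to look and compute and a tool call to move; the robot and the scene stay as the last step left them, time stands still between calls to the robot, and variables do not carry over. Pictures are saved under pics/ and viewed, and the job is handed in when it is done.

Besides the shell and the picture viewer there is one more tool, called as a command line: name --pt "numbers of a row" for each row, then --argument value for the rest. apply_moves: Moves the arm, as the interface text tells. Shifts and turns lie within -1 to 1; 1 stands for 30 cm of shift or 45 degrees of turn. Its arguments: {"type":"object","properties":{"targets":{"type":"array"},"force":{"type":"number"}},"required":["targets"]}

```bash
mkdir -p pics; ls; python3 - <<'E'
from workcell import env,capture,camera_info
import cv2
s=env.sense();print(s)
for n in("side","top"):
    c=camera_info(n);print(n,c["intrinsics"],c["T"])
    im=capture(n);cv2.imwrite(f"pics/{n}0.png",im[:,:,::-1])
E
```

```text
pics
{'time_s': 0.0, 'joint_pos': array([ 1.18161697e+00,  3.53637227e-01,  1.63415291e+00, -1.75429806e-06,
        1.15519379e+00, -2.39316907e-03]), 'joint_velocities': array([-0.00165097, -0.00016435, -0.00121973, -0.00085937,  0.00017225,
        0.00064172]), 'joint_torque': array([ 7.36696547e-04, -6.05252981e+01, -3.42062545e+01,  2.97056170e-05,
        9.36709024e-03,  1.08424169e-05]), 'ee_pos': array([235.57142943, 578.38190777, 230.56046981]), 'ee_rot': array([-3.14159093e+00,  1.39126995e-03,  1.18401085e+00]), 'wrist_force': array([ 0.11201434, -0.6200533 ,  0.04978928]), 'moment': array([-0.01161136,  0.04571784, -0.05568933]), 'finger_gap': 85.530615410398}
side [[515.65369415   0.         275.01409135]
 [  0.         515.65369415 204.39081336]
 [  0.           0.           1.        ]] [[ 9.09213238e-01 -2.67600331e-01  3.18937848e-01  1.32822611e+02]
 [-4.15971636e-01 -6.15712258e-01  6.69227924e-01 -6.85975011e+02]
 [ 1.72883285e-02 -7.41139986e-01 -6.71127883e-01  7.49660802e+02]
 [ 0.00000000e+00  0.00000000e+00  0.00000000e+00  1.00000000e+00]]
top [[507.38565288   0.         279.4886504 ]
 [  0.         507.38565288 213.78825564]
 [  0.           0.           1.        ]] [[-1.89676483e-02 -9.97523770e-01  6.77241140e-02  3.94386018e+02]
 [-9.99721989e-01  1.98711252e-02  1.26918552e-02 -4.46977872e+00]
 [-1.40061816e-02 -6.74645513e-02 -9.97623356e-01  1.14240373e+03]
 [ 0.00000000e+00  0.00000000e+00  0.00000000e+00  1.00000000e+00]]
```

View pics/top0.png

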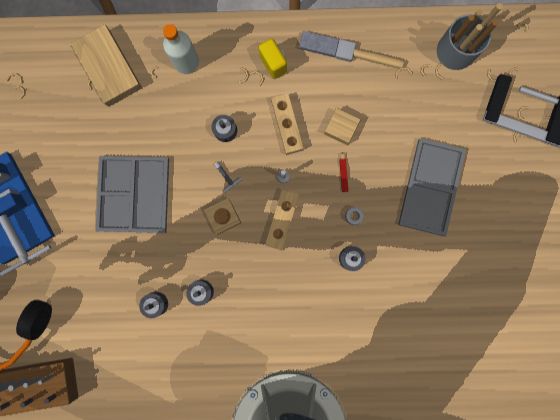

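View pics/side0.png

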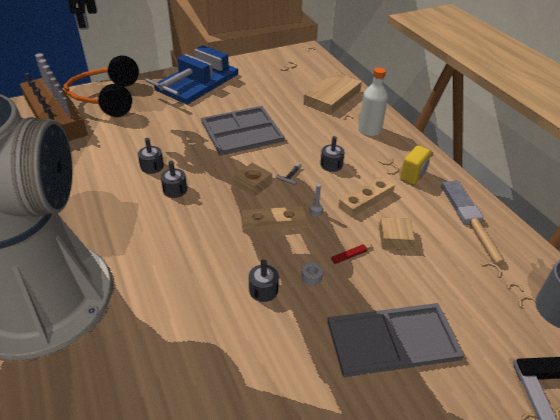

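The top picture shows tray3 at about (133,194), tray2 at (433,187), strip3 at (288,123), strip2 at (280,220), bored block at (221,216) and plain block at (342,125). It also shows the bit at (283,176) and the collar at (354,216).

Things that could be taken for the ones I want:
- **Hole saw:** (224,128), (352,259), (153,305) and (200,293). The farthest from the base (about (290,410)) is (224,128).
- **Strip:** (288,123) has three holes and (280,220) has two.
- **Block:** (221,216) has a hole and (342,125) is plain.
- **Bit:** (283,176) is upright. The scriber or square at (228,176) and the knife at (344,172) are neither.
- **Collar:** (354,216) only.

Next are the close crops.

```bash
python3 - <<'E'
import cv2
im=cv2.imread("pics/top0.png")
cv2.imwrite("pics/c1.png",cv2.resize(im[85:245,190:370],None,fx=4,fy=4,interpolation=cv2.INTER_CUBIC)[:600])
a=cv2.resize(im[150:240,90:180],None,fx=4,fy=4,interpolation=cv2.INTER_CUBIC)
b=cv2.resize(im[130:240,390:480],None,fx=4,fy=4,interpolation=cv2.INTER_CUBIC)[:360]
b=cv2.resize(im[135:240,390:480],(360,420),interpolation=cv2.INTER_CUBIC)
a=cv2.resize(im[145:250,90:180],(360,420),interpolation=cv2.INTER_CUBIC)
cv2.imwrite("pics/c2.png",cv2.hconcat([a,b]))
E
```

```text
(no output)
```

View pics/c1.png

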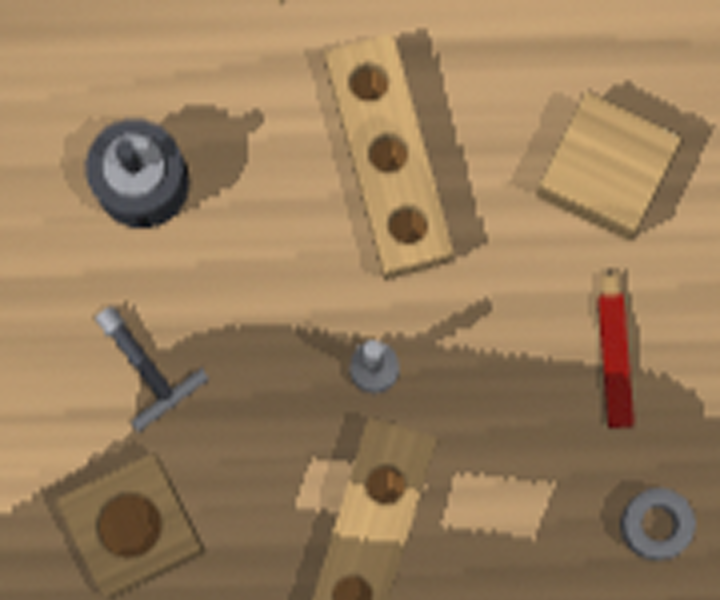

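View pics/c2.png

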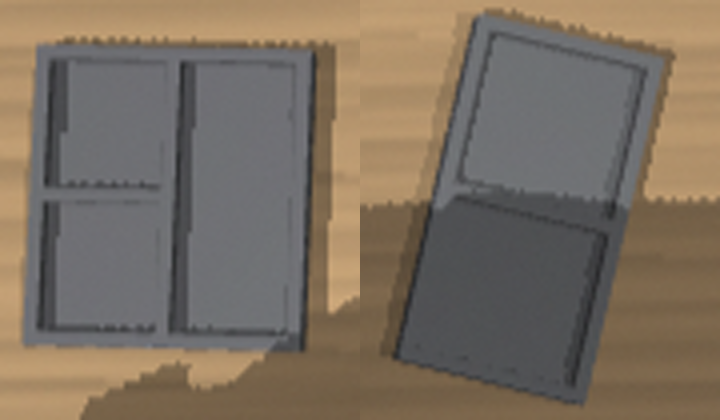

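The crops confirm the choices. Now I fit poses from the top picture and check them as overlays in both views.

```bash
cat > h.py <<'E'
import numpy as np,cv2
from workcell import env,capture,camera_info
def proj(n,P):
    c=camera_info(n);T=np.linalg.inv(c["T"]);P=np.atleast_2d(P)
    q=(T[:3,:3]@P.T).T+T[:3,3];q=(c["intrinsics"]@q.T).T
    return q[:,:2]/q[:,2:]
def unproj(n,uv,z):
    c=camera_info(n);T=c["T"];uv=np.atleast_2d(uv)
    d=np.c_[uv,np.ones(len(uv))]@np.linalg.inv(c["intrinsics"]).T@T[:3,:3].T
    o=T[:3,3];s=(z-o[2])/d[:,2]
    return (o+d*s[:,None])[:,:2]
def pose(p,x,y,a,z=0):
    p=np.atleast_2d(p);c,s=np.cos(a),np.sin(a)
    return np.c_[x+c*p[:,0]-s*p[:,1],y+s*p[:,0]+c*p[:,1],p[:,2]+z]
def circ(r,z,n=40):
    t=np.linspace(0,2*np.pi,n);return np.c_[r*np.cos(t),r*np.sin(t),0*t+z]
def box(a,b,z,cx=0,cy=0):
    return np.array([[cx+sx*a/2,cy+sy*b/2,z] for sx,sy in((1,1),(-1,1),(-1,-1),(1,-1),(1,1))])
M={'tray3':[box(170,156,14),box(170,156,0),box(154,66,6,0,-37),box(73,66,6,40.5,37),box(73,66,6,-40.5,37)],
'tray2':[box(200,106,14),box(200,106,0),box(88,90,6,48),box(88,90,6,-48)],
'strip3':[box(130,40,24),box(130,40,0)]+[circ(11,24)+[x,0,0] for x in(-42,0,42)],
'strip2':[box(130,40,24),box(130,40,0)]+[circ(11,24)+[x,0,0] for x in(-32,32)],
'bored_block':[box(60,60,30),box(60,60,0),circ(18,30)],'plain_block':[box(60,60,30),box(60,60,0)],
'bit':[circ(14,0),circ(14,14),circ(5,75)],'hole_saw':[circ(27,0),circ(27,40),circ(5.5,78)],
'collar':[circ(20,0),circ(20,22),circ(10,22)]}
def overlay(n,poses,im,crop,f,out):
    x0,y0,x1,y1=crop
    a=cv2.resize(im[y0:y1,x0:x1,::-1],None,fx=f,fy=f,interpolation=cv2.INTER_CUBIC)
    for k,v in poses.items():
        for L in M[k]:
            q=((proj(n,pose(L,*v))-[x0,y0]+.5)*f-.5)
            cv2.polylines(a,[np.round(q).astype(np.int32)],False,(0,255,0),1)
    cv2.imwrite(out,a)
E
cat > fit.py <<'E'
from h import *
import json
def px(u,v,o): return [o[0]+(u+.5)/4-.5,o[1]+(v+.5)/4-.5]
A=(190,85);B=(90,145);C=(390,135)
P={}
def rigid(model,w):
    m=np.array(model,float);w=np.array(w);mc,wc=m.mean(0),w.mean(0)
    H=(m-mc).T@(w-wc);a=np.arctan2(H[0,1]-H[1,0],H[0,0]+H[1,1])
    c,s=np.cos(a),np.sin(a);t=wc-np.array([[c,-s],[s,c]])@mc
    r=m@np.array([[c,s],[-s,c]])+t-w
    print('res',np.abs(r).max().round(1));return [*t,a]
P['strip3']=rigid([(42,0),(0,0),(-42,0)],unproj('top',[px(*p,A) for p in((370,82),(388,153),(408,225))],24))
# corners: order (+,+)(upper left),(+,-)(upper right),(-,-),(-,+)
P['bored_block']=rigid([(30,30),(30,-30),(-30,-30),(-30,30)],unproj('top',[px(*p,A) for p in((45,500),(150,453),(205,550),(110,598))],30))
P['plain_block']=rigid([(30,30),(30,-30),(-30,-30),(-30,30)],unproj('top',[px(*p,A) for p in((590,93),(683,138),(632,232),(538,190))],30))
P['strip2']=rigid([(32,0),(-32,0)],unproj('top',[px(*p,A) for p in((387,484),(352,593))],24))
P['bit']=[*unproj('top',px(374,366,A),14)[0],0]
P['hole_saw']=[*unproj('top',px(135,165,A),40)[0],0]
P['collar']=[*unproj('top',px(658,523,A),22)[0],0]
P['tray3']=rigid([(85,78),(85,-78),(-85,-78),(-85,78)],unproj('top',[px(*p,B) for p in((38,45),(315,47),(302,350),(22,345))],14))
P['tray2']=rigid([(100,53),(100,-53),(-100,-53),(-100,53)],unproj('top',[px(*p,C) for p in((118,13),(305,58),(223,405),(35,357))],14))
for k,v in P.items():print(k,np.round(v,3))
json.dump({k:list(map(float,v)) for k,v in P.items()},open('P.json','w'))
t=cv2.imread('pics/top0.png')[:,:,::-1];s=cv2.imread('pics/side0.png')[:,:,::-1]
overlay('top',P,t,(190,85,370,235),4,'pics/o1.png')
overlay('top',P,t,(90,130,480,245),2,'pics/o2.png')
overlay('side',P,s,(190,90,480,300),2.75,'pics/o3.png')
overlay('side',P,s,(310,290,480,380),3,'pics/o4.png')
E
python3 fit.py
```

```text
res 0.4
res 4.8
res 1.9
res 0.3
res 1.1
res 0.6
strip3 [ 6.73587e+02 -1.04150e+01  2.36000e-01]
bored_block [467.76  137.384   0.483]
plain_block [ 6.63720e+02 -1.33492e+02 -4.90000e-01]
strip2 [ 4.58166e+02  4.42700e+00 -3.30000e-01]
bit [5.5538e+02 1.3600e-01 0.0000e+00]
hole_saw [666.139 129.706   0.   ]
collar [ 463.65  -154.961    0.   ]
tray3 [ 5.22940e+02  3.40224e+02 -4.10000e-02]
tray2 [ 5.25263e+02 -3.31497e+02 -2.70000e-01]
```

View pics/o1.png

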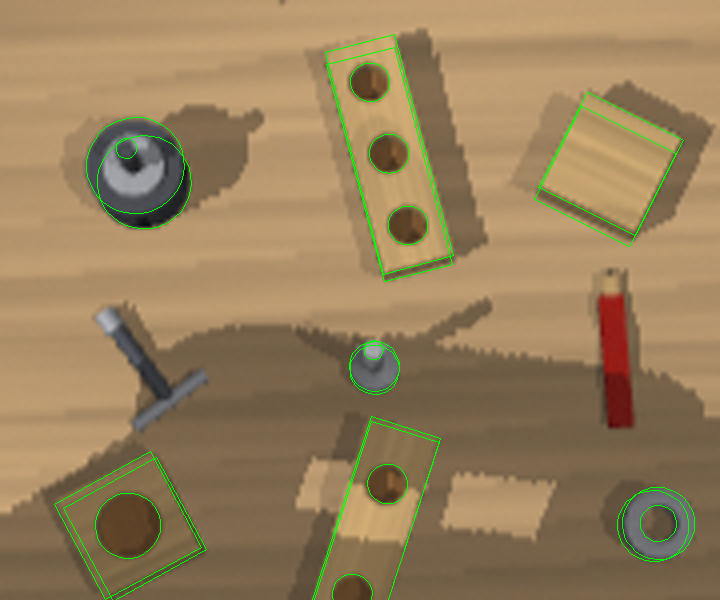

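View pics/o2.png

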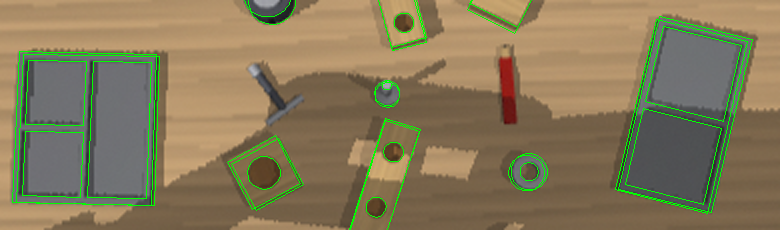

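View pics/o3.png

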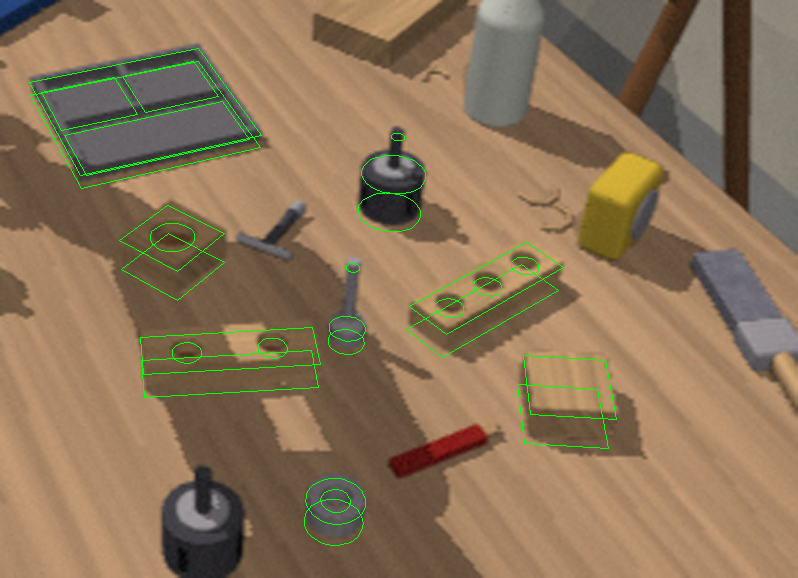

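View pics/o4.png

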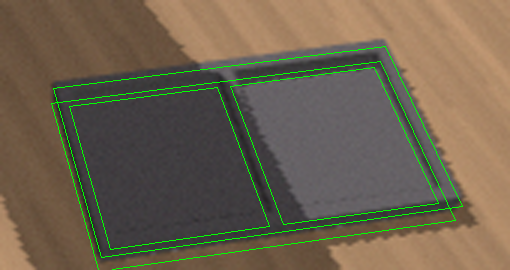

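The overlays agree with both views to about 1–2 mm. Now a helper to work out the moves.

```bash
cat > mv.py <<'E'
import sys
from h import *
# args: x,y,z,yaw ... -> scaled shift/turn from current pose
def go(*ts):
    s=env.sense();p=s["ee_pos"];r=s["ee_rot"];y0=r[2]
    print('t',round(s['time_s'],2),'tcp',p.round(1),'rot',r.round(3),'gap',round(s['finger_gap'],1),'F',s['wrist_force'].round(1))
    from scipy.spatial.transform import Rotation as R
    Rm=R.from_euler('xyz',r).as_matrix()
    for t in ts:
        d=Rm.T@(np.array(t[:3])-p)/300
        dy=(t[3]-y0+np.pi)%(2*np.pi)-np.pi
        print(t,'->',d.round(4),round(-dy/(np.pi/4),4),'n rows',int(np.ceil(max(np.linalg.norm(d)*300/62.5,abs(np.degrees(dy))/10.7))))
if __name__=='__main__': go(*[tuple(map(float,a.split(','))) for a in sys.argv[1:]])
E
python3 mv.py 450,290,200,1.6 673.6,-10.4,90,1.807
```

```text
t 0.1 tcp [235.6 578.4 230.7] rot [3.142e+00 1.000e-03 1.184e+00] gap 85.6 F [ 0.3 -0.6 -0.1]
(450.0, 290.0, 200.0, 1.6) -> [-0.6208  1.0245  0.103 ] -0.5296 n rows 6
(673.6, -10.4, 90.0, 1.807) -> [-1.2666  2.0925  0.4704] -0.7932 n rows 12
```

apply_moves --pt "-0.1 0.16 0.02 -0.1 1" --pt "-0.2 0.32 0.04 -0.2 1" --pt "-0.3 0.5 0.06 -0.3 1" --pt "-0.42 0.66 0.08 -0.4 1" --pt "-0.54 0.82 0.1 -0.53 1" --pt "-0.62 0.98 0.1 -0.53 1" --pt "-0.62 0.98 0.1 -0.53 1" --force 50

```text
time_s: 0.98
ee_pos: [439.4, 292.5, 200.6]
ee_rot: [-3.141, 0.002, 1.596]
wrist_force: [-0.2, -0.0, 0.2]
finger_gap: 85.5
```

```bash
python3 mv.py 673.6,-10.4,100,1.807
```

```text
t 0.97 tcp [439.4 292.5 200.6] rot [-3.141e+00  2.000e-03  1.596e+00] gap 85.5 F [-0.2 -0.   0.2]
(673.6, -10.4, 100.0, 1.807) -> [-1.0285  0.7549  0.3371] -0.2686 n rows 7
```

apply_moves --pt "-0.15 0.12 0.02 -0.05 0.75" --pt "-0.32 0.24 0.05 -0.1 0.75" --pt "-0.5 0.37 0.1 -0.2 0.75" --pt "-0.66 0.5 0.15 -0.27 0.75" --pt "-0.82 0.62 0.22 -0.27 0.75" --pt "-1.0 0.755 0.28 -0.27 0.75" --pt "-1.0 0.755 0.3 -0.27 0.75" --pt "-1.0 0.755 0.3 -0.27 0.75"

```text
time_s: 1.98
ee_pos: [672.6, -1.5, 109.8]
ee_rot: [-3.138, 0.001, 1.807]
wrist_force: [-0.3, -0.1, -0.6]
finger_gap: 63.8
```

```bash
python3 mv.py 673.6,-10.4,60,1.807 673.6,-10.4,8,1.807;python3 - <<'E'
from h import *
im=capture("side");cv2.imwrite("pics/s1.png",cv2.resize(im[80:280,240:440],None,fx=3,fy=3)[:,:,::-1])
E
```

```text
t 1.98 tcp [672.6  -1.5 109.8] rot [-3.138e+00  1.000e-03  1.807e+00] gap 63.8 F [-0.3 -0.1 -0.6]
(673.6, -10.4, 60.0, 1.807) -> [-0.0295 -0.0032  0.1659] 0.0002 n rows 1
(673.6, -10.4, 8.0, 1.807) -> [-0.0293 -0.0027  0.3392] 0.0002 n rows 2
```

View pics/s1.png

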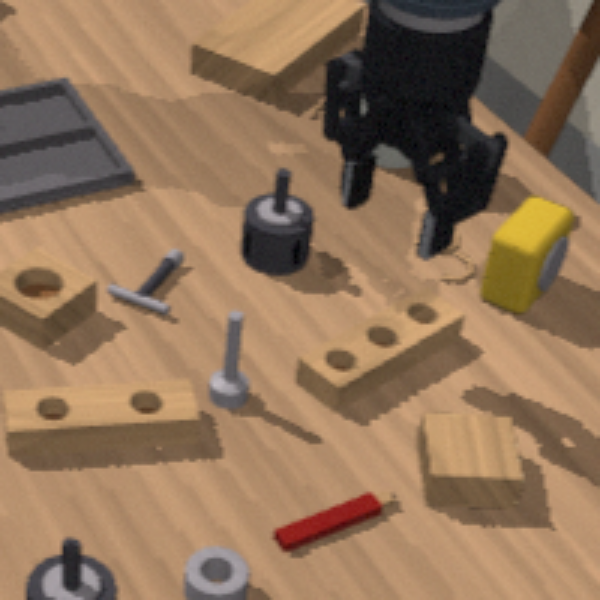

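The side picture shows the open gripper poised above strip3 (crop about (400,220), strip at (380,335)), with the path down clear. Descending and gripping.

apply_moves --pt "-0.03 -0.003 0.1 0 0.75" --pt "-0.03 -0.003 0.2 0 0.75" --pt "-0.03 -0.003 0.3 0 0.75" --pt "-0.03 -0.003 0.34 0 0.75" --pt "-0.03 -0.003 0.34 0 0.75" --pt "-0.03 -0.003 0.34 0 0.3" --pt "-0.03 -0.003 0.34 0 0.3" --pt "-0.03 -0.003 0.34 0 0.3" --pt "-0.03 -0.003 0.34 0 0.3"

```text
time_s: 3.15
ee_pos: [674.6, -9.6, 10.3]
ee_rot: [3.142, 0.001, 1.808]
wrist_force: [-0.4, 1.4, 7.6]
finger_gap: 39.0
```

```bash
python3 mv.py 673.6,-10.4,160,1.807 521.4,303.3,140,1.53;python3 - <<'E'
from h import *
im=capture("side");cv2.imwrite("pics/s2.png",cv2.resize(im[120:240,310:430],None,fx=5,fy=5)[:,:,::-1])
E
```

```text
t 3.15 tcp [674.6  -9.6  10.3] rot [3.142e+00 1.000e-03 1.808e+00] gap 39.0 F [-0.4  1.4  7.6]
(673.6, -10.4, 160.0, 1.807) -> [-0.0024 -0.0039 -0.4988] 0.0013 n rows 3
(521.4, 303.3, 140.0, 1.53) -> [ 1.1333 -0.2513 -0.4335] 0.354 n rows 6
```

View pics/s2.png

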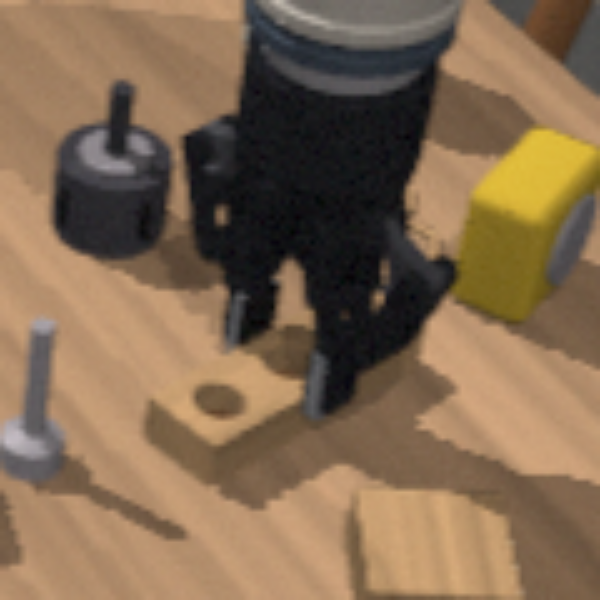

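The picture shows the fingers closed on the strip's middle (crop (240,320) and (330,390)), with a gap of 39 mm. Lifting and carrying.

apply_moves --pt "0 0 -0.05 0 0.3" --pt "0 0 -0.15 0 0.3" --pt "0 0 -0.3 0 0.3" --pt "0 0 -0.42 0 0.3" --pt "0.12 -0.03 -0.46 0.05 0.3" --pt "0.25 -0.06 -0.46 0.1 0.3" --pt "0.4 -0.1 -0.46 0.15 0.3" --pt "0.56 -0.13 -0.46 0.2 0.3" --pt "0.72 -0.17 -0.46 0.27 0.3" --pt "0.86 -0.2 -0.46 0.354 0.3" --pt "0.96 -0.24 -0.44 0.354 0.3" --pt "1.0 -0.25 -0.43 0.354 0.3"

```text
time_s: 4.7
ee_pos: [530.3, 265.8, 139.9]
ee_rot: [3.141, 0.001, 1.532]
wrist_force: [-0.3, 0.9, -0.2]
finger_gap: 38.5
```

```bash
python3 mv.py 521.4,303.3,70,1.53 521.4,303.3,17,1.53
```

```text
t 4.7 tcp [530.3 265.8 139.9] rot [3.141e+00 1.000e-03 1.532e+00] gap 38.5 F [-0.3  0.9 -0.2]
(521.4, 303.3, 70.0, 1.53) -> [ 0.124  -0.0348  0.2329] 0.002 n rows 2
(521.4, 303.3, 17.0, 1.53) -> [ 0.1241 -0.035   0.4096] 0.002 n rows 3
```

apply_moves --pt "0.06 -0.02 0.0 0 0.3" --pt "0.124 -0.035 0.06 0 0.3" --pt "0.124 -0.035 0.16 0 0.3" --pt "0.124 -0.035 0.26 0 0.3" --pt "0.124 -0.035 0.34 0 0.3" --pt "0.124 -0.035 0.37 0 0.3" --pt "0.124 -0.035 0.37 0 0.3"

```text
time_s: 5.58
ee_pos: [521.2, 303.2, 28.1]
ee_rot: [-3.141, 0.001, 1.531]
wrist_force: [-0.6, -0.8, -0.6]
finger_gap: 39.0
```

```bash
python3 mv.py 521.4,303.3,17,1.53;python3 - <<'E'
from h import *
im=capture("side");cv2.imwrite("pics/s3.png",cv2.resize(im[60:180,180:300],None,fx=5,fy=5)[:,:,::-1])
E
```

```text
t 5.58 tcp [521.2 303.2  28.1] rot [-3.141e+00  1.000e-03  1.531e+00] gap 39.0 F [-0.6 -0.8 -0.6]
(521.4, 303.3, 17.0, 1.53) -> [0.0003 0.0007 0.0369] 0.0017 n rows 1
```

View pics/s3.png

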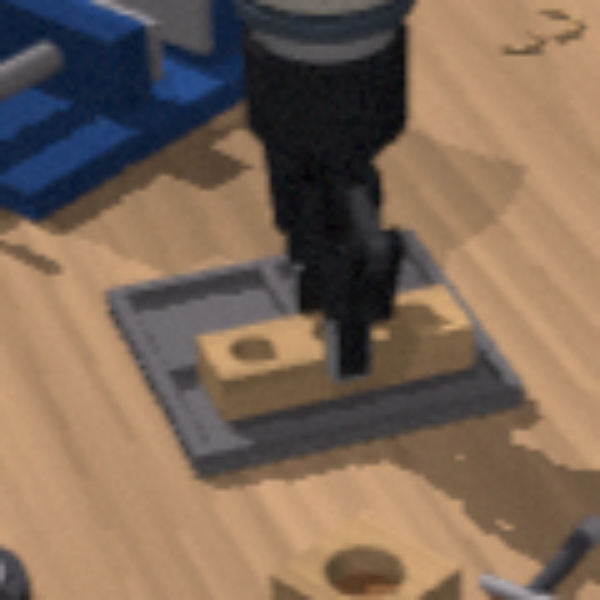

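The strip hangs over the long bay, level and along it, with the fingertip near crop (350,378). Lowering slowly.

apply_moves --pt "0 0 0.015 0 0.3" --pt "0 0 0.03 0 0.3" --pt "0 0 0.038 0 0.3" --pt "0 0 0.04 0 0.3" --pt "0 0 0.04 0 0.3"

```text
time_s: 6.25
ee_pos: [521.7, 303.5, 17.0]
ee_rot: [3.141, 0.001, 1.531]
wrist_force: [0.7, 0.0, -0.7]
finger_gap: 38.6
```

```bash
python3 mv.py ;python3 - <<'E'
from h import *
im=capture("side");cv2.imwrite("pics/s4.png",cv2.resize(im[80:180,190:290],None,fx=6,fy=6)[:,:,::-1])
E
```

```text
t 6.25 tcp [521.7 303.5  17. ] rot [3.141e+00 1.000e-03 1.531e+00] gap 38.6 F [ 0.7  0.  -0.7]
```

View pics/s4.png

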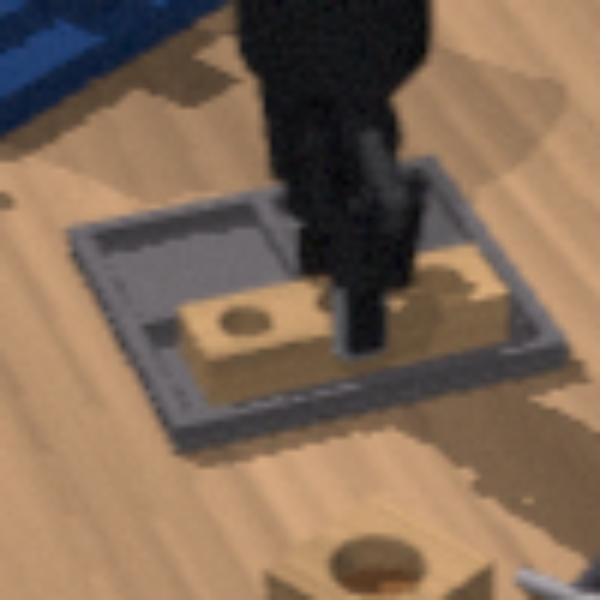

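apply_moves --pt "0 0 0.003 0 0.3" --pt "0 0 0.006 0 0.3" --pt "0 0 0.006 0 0.3"

```text
time_s: 6.68
ee_pos: [521.9, 303.6, 16.3]
ee_rot: [3.14, 0.0, 1.531]
wrist_force: [-3.3, -1.0, 12.2]
finger_gap: 39.0
```

Contact: 12 N upward. Opening part-way and rising.

apply_moves --pt "0 0 0 0 0.5" --pt "0 0 -0.003 0 0.58" --pt "0 0 -0.01 0 0.62" --pt "0 0 -0.04 0 0.62" --pt "0 0 -0.12 0 0.62" --pt "0 0 -0.28 0 0.62" --pt "0 0 -0.45 0 0.62" --pt "0 0 -0.45 0 0.62"

```text
time_s: 7.68
ee_pos: [524.3, 305.1, 156.3]
ee_rot: [3.133, -0.004, 1.532]
wrist_force: [0.3, 0.6, -0.3]
finger_gap: 52.9
```

```bash
python3 mv.py 555.4,0.1,150,1.53;python3 - <<'E'
from h import *
im=capture("side");cv2.imwrite("pics/s5.png",cv2.resize(im[80:180,190:290],None,fx=6,fy=6)[:,:,::-1])
E
```

```text
t 7.67 tcp [524.3 305.1 156.3] rot [ 3.133 -0.004  1.532] gap 52.9 F [ 0.3  0.6 -0.3]
(555.4, 0.1, 150.0, 1.53) -> [-1.012   0.1435  0.018 ] 0.002 n rows 5
```

View pics/s5.png

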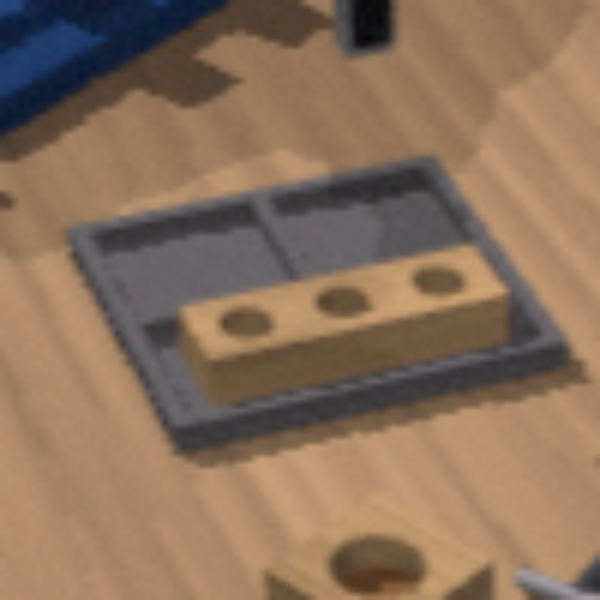

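The strip lies flat in the long bay (crop (345,300)). Next, the bit.

apply_moves --pt "-0.15 0.02 0 0 0.6" --pt "-0.33 0.05 0 0 0.5" --pt "-0.52 0.07 0 0 0.45" --pt "-0.7 0.1 0 0 0.45" --pt "-0.87 0.13 0 0 0.45" --pt "-0.98 0.14 0 0 0.45" --pt "-1.0 0.144 0 0 0.45" --pt "-1.0 0.144 0 0 0.45"

```text
time_s: 8.72
ee_pos: [553.8, 3.0, 152.7]
ee_rot: [3.138, -0.002, 1.531]
wrist_force: [0.1, 0.5, 0.7]
finger_gap: 38.3
```

```bash
python3 mv.py 555.4,0.1,100,1.53 555.4,0.1,33,1.53
```

```text
t 8.72 tcp [553.8   3.  152.7] rot [ 3.138e+00 -2.000e-03  1.531e+00] gap 38.3 F [0.1 0.5 0.7]
(555.4, 0.1, 100.0, 1.53) -> [-0.01    0.0051  0.1757] 0.0007 n rows 1
(555.4, 0.1, 33.0, 1.53) -> [-0.0105  0.0042  0.3991] 0.0007 n rows 2
```

apply_moves --pt "-0.01 0.005 0 0 0.45" --pt "-0.01 0.005 0.1 0 0.45" --pt "-0.01 0.005 0.22 0 0.45" --pt "-0.01 0.005 0.34 0 0.45" --pt "-0.01 0.005 0.4 0 0.45" --pt "-0.01 0.005 0.4 0 0.45" --pt "-0.01 0.005 0.4 0 0.25" --pt "-0.01 0.005 0.4 0 0.1" --pt "-0.01 0.005 0.4 0 0" --pt "-0.01 0.005 0.4 0 0" --pt "-0.01 0.005 0.4 0 0" --pt "-0.01 0.005 0.4 0 0"

```text
time_s: 10.22
ee_pos: [556.6, 0.3, 33.9]
ee_rot: [3.136, -0.002, 1.53]
wrist_force: [-0.7, -0.2, 7.2]
finger_gap: 8.7
```

```bash
python3 mv.py 555.4,0.1,170,1.53 565,375,170,1.53;python3 - <<'E'
from h import *
im=capture("side");cv2.imwrite("pics/s6.png",cv2.resize(im[120:240,250:370],None,fx=5,fy=5)[:,:,::-1])
E
```

```text
t 10.22 tcp [5.566e+02 3.000e-01 3.390e+01] rot [ 3.136e+00 -2.000e-03  1.530e+00] gap 8.7 F [-0.7 -0.2  7.2]
(555.4, 0.1, 170.0, 1.53) -> [ 3.000e-04 -1.300e-03 -4.537e-01] 0.0006 n rows 3
(565.0, 375.0, 170.0, 1.53) -> [ 1.2503 -0.0197 -0.4508] 0.0006 n rows 7
```

View pics/s6.png

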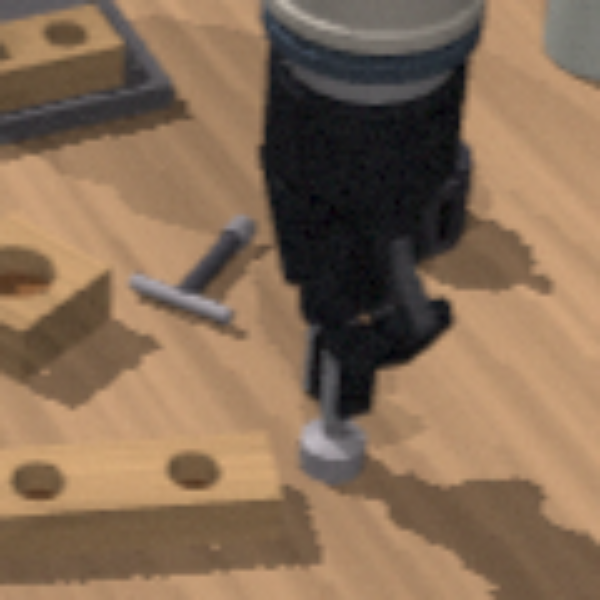

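The fingers hold the shank (crop (330,380)) and the bit is still upright. Lifting and carrying.

apply_moves --pt "0 0 -0.04 0 0" --pt "0 0 -0.15 0 0" --pt "0 0 -0.3 0 0" --pt "0 0 -0.42 0 0" --pt "0.1 0 -0.45 0 0" --pt "0.24 0 -0.45 0 0" --pt "0.42 0 -0.45 0 0" --pt "0.6 -0.01 -0.45 0 0" --pt "0.78 -0.01 -0.45 0 0" --pt "0.92 -0.02 -0.45 0 0" --pt "1.0 -0.02 -0.45 0 0" --pt "1.0 -0.02 -0.45 0 0" --force 60

```text
time_s: 11.78
ee_pos: [561.8, 301.1, 169.9]
ee_rot: [3.135, -0.003, 1.532]
wrist_force: [-0.4, -0.0, -1.3]
finger_gap: 8.2
```

```bash
python3 mv.py 566,375.5,90,1.53 566,375.5,46,1.53
```

```text
t 11.78 tcp [561.8 301.1 169.9] rot [ 3.135e+00 -3.000e-03  1.532e+00] gap 8.2 F [-0.4 -0.  -1.3]
(566.0, 375.5, 90.0, 1.53) -> [0.2478 0.0027 0.2671] 0.0029 n rows 2
(566.0, 375.5, 46.0, 1.53) -> [0.2475 0.0018 0.4137] 0.0029 n rows 3
```

apply_moves --pt "0.12 0 0 0 0" --pt "0.23 0.002 0.02 0 0" --pt "0.248 0.002 0.1 0 0" --pt "0.248 0.002 0.22 0 0" --pt "0.248 0.002 0.34 0 0" --pt "0.248 0.002 0.41 0 0" --pt "0.248 0.002 0.42 0 0" --pt "0.248 0.002 0.42 0 0"

```text
time_s: 12.78
ee_pos: [566.8, 375.6, 45.1]
ee_rot: [3.134, -0.003, 1.532]
wrist_force: [0.0, -0.6, -1.7]
finger_gap: 8.4
```

```bash
python3 mv.py 566,375.5,40,1.53;python3 - <<'E'
from h import *
im=capture("side");cv2.imwrite("pics/s7.png",cv2.resize(im[60:180,190:310],None,fx=5,fy=5)[:,:,::-1])
E
```

```text
t 12.78 tcp [566.8 375.6  45.1] rot [ 3.134e+00 -3.000e-03  1.532e+00] gap 8.4 F [ 0.  -0.6 -1.7]
(566.0, 375.5, 40.0, 1.53) -> [-0.0005 -0.0029  0.0169] 0.0023 n rows 1
```

View pics/s7.png

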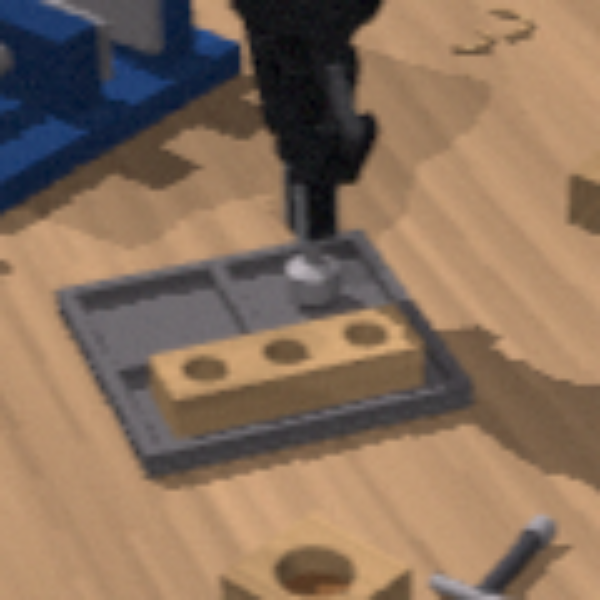

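The bit hangs upright over the far short bay (crop (315,280)). Lowering to contact.

apply_moves --pt "0 0 0.007 0 0" --pt "0 0 0.013 0 0" --pt "0 0 0.016 0 0" --pt "0 0 0.016 0 0"

```text
time_s: 13.32
ee_pos: [567.0, 375.9, 40.7]
ee_rot: [3.134, -0.003, 1.532]
wrist_force: [-0.1, 1.0, -0.8]
finger_gap: 8.2
```

apply_moves --pt "0 0 0.003 0 0" --pt "0 0 0.005 0 0" --pt "0 0 0.005 0 0"

```text
time_s: 13.7
ee_pos: [567.2, 376.1, 40.0]
ee_rot: [3.133, -0.004, 1.532]
wrist_force: [-2.1, -0.4, 6.6]
finger_gap: 8.6
```

apply_moves --pt "0 0 0 0 0.2" --pt "0 0 0 0 0.4" --pt "0 0 0 0 0.45" --pt "0 0 -0.1 0 0.45" --pt "0 0 -0.25 0 0.45" --pt "0 0 -0.42 0 0.5" --pt "0 0 -0.42 0 0.75"

```text
time_s: 14.58
ee_pos: [568.5, 377.2, 170.8]
ee_rot: [3.127, -0.008, 1.532]
wrist_force: [-0.4, 0.5, -0.6]
finger_gap: 59.4
```

```bash
python3 mv.py 465,120,160,1.53 463.7,-155,160,1.53;python3 - <<'E'
from h import *
im=capture("side");cv2.imwrite("pics/s8.png",cv2.resize(im[60:180,190:310],None,fx=5,fy=5)[:,:,::-1])
E
```

```text
t 14.57 tcp [568.5 377.2 170.8] rot [ 3.127 -0.008  1.532] gap 59.4 F [-0.4  0.5 -0.6]
(465.0, 120.0, 160.0, 1.53) -> [-0.8704 -0.312   0.0242] 0.0028 n rows 5
(463.7, -155.0, 160.0, 1.53) -> [-1.7865 -0.2809  0.0169] 0.0028 n rows 9
```

View pics/s8.png

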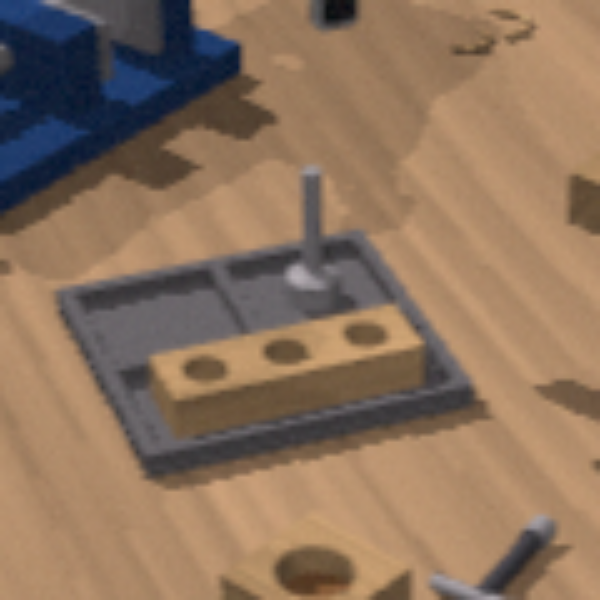

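The bit stands upright in the far short bay (crop (312,240)). Now the collar.

apply_moves --pt "-0.1 -0.04 0.01 0 0.75" --pt "-0.25 -0.08 0.02 0 0.75" --pt "-0.43 -0.13 0.02 0 0.75" --pt "-0.6 -0.18 0.02 0 0.75" --pt "-0.78 -0.23 0.02 0 0.75" --pt "-0.9 -0.26 0.02 0 0.75" --pt "-0.98 -0.28 0.02 0 0.75" --pt "-1.0 -0.28 0.02 0 0.75" --pt "-1.0 -0.28 0.02 0 0.75" --pt "-1.0 -0.28 0.02 0 0.75"

```text
time_s: 15.88
ee_pos: [472.0, 80.6, 159.1]
ee_rot: [3.13, -0.006, 1.533]
wrist_force: [-0.1, -0.6, -0.8]
finger_gap: 63.9
```

```bash
python3 mv.py 463.7,-155,60,1.53 463.7,-155,10,1.53
```

```text
t 15.88 tcp [472.   80.6 159.1] rot [ 3.13  -0.006  1.533] gap 63.9 F [-0.1 -0.6 -0.8]
(463.7, -155.0, 60.0, 1.53) -> [-0.7879 -0.0014  0.3253] 0.0035 n rows 5
(463.7, -155.0, 10.0, 1.53) -> [-0.7889 -0.0032  0.492 ] 0.0035 n rows 5
```

apply_moves --pt "-0.12 0 0.02 0 0.75" --pt "-0.28 0 0.06 0 0.75" --pt "-0.46 0 0.1 0 0.75" --pt "-0.64 0 0.15 0 0.75" --pt "-0.76 -0.001 0.2 0 0.75" --pt "-0.788 -0.002 0.3 0 0.75" --pt "-0.788 -0.003 0.4 0 0.75" --pt "-0.788 -0.003 0.48 0 0.75" --pt "-0.788 -0.003 0.488 0 0.75" --pt "-0.788 -0.003 0.488 0 0.75"

```text
time_s: 17.12
ee_pos: [464.3, -154.4, 11.5]
ee_rot: [3.13, -0.006, 1.533]
wrist_force: [-0.3, -0.0, 0.8]
finger_gap: 64.6
```

```bash
python3 mv.py 463.7,-155,11,1.53;python3 - <<'E'
from h import *
im=capture("side");cv2.imwrite("pics/s9.png",cv2.resize(im[190:310,240:360],None,fx=5,fy=5)[:,:,::-1])
E
```

```text
t 17.12 tcp [ 464.3 -154.4   11.5] rot [ 3.13  -0.006  1.533] gap 64.6 F [-0.3 -0.   0.8]
(463.7, -155.0, 11.0, 1.53) -> [-0.0019 -0.0018  0.0016] 0.0044 n rows 1
```

View pics/s9.png

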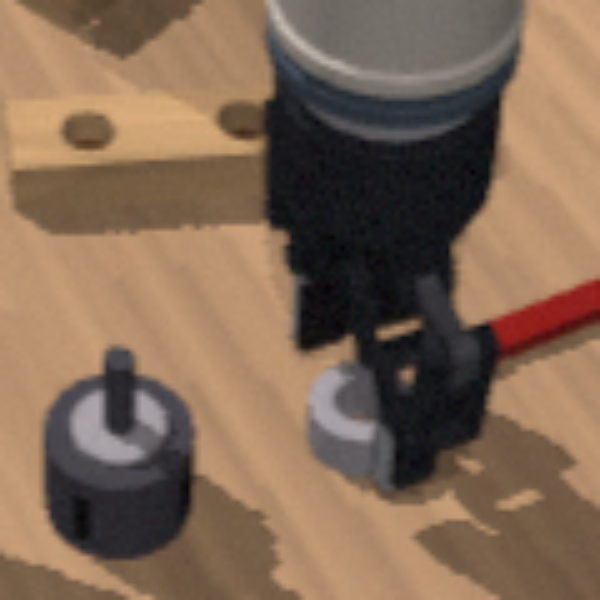

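The open fingers straddle the collar (crop (345,420)). Closing, then lifting.

apply_moves --pt "0 0 0 0 0.6" --pt "0 0 0 0 0.45" --pt "0 0 0 0 0.25" --pt "0 0 0 0 0.25" --pt "0 0 0 0 0.25" --pt "0 0 -0.03 0 0.25" --pt "0 0 -0.1 0 0.25" --pt "0 0 -0.1 0 0.25"

```text
time_s: 18.18
ee_pos: [465.2, -155.2, 43.2]
ee_rot: [3.127, -0.005, 1.533]
wrist_force: [-0.2, -0.1, -0.8]
finger_gap: 36.7
```

```bash
python3 mv.py 484.5,378.5,150,1.53;python3 - <<'E'
from h import *
im=capture("side");cv2.imwrite("pics/s10.png",cv2.resize(im[190:310,240:360],None,fx=5,fy=5)[:,:,::-1])
E
```

```text
t 18.18 tcp [ 465.2 -155.2   43.2] rot [ 3.127 -0.005  1.533] gap 36.7 F [-0.2 -0.1 -0.8]
(484.5, 378.5, 150.0, 1.53) -> [ 1.7819  0.0029 -0.3469] 0.0042 n rows 9
```

View pics/s10.png

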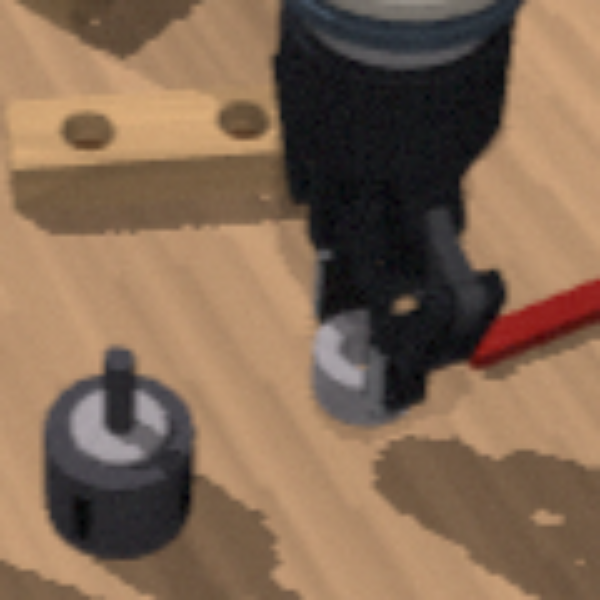

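The collar is lifted level between the fingers (crop (360,370)). Carrying it to the near short bay.

apply_moves --pt "0 0 -0.12 0 0.25" --pt "0.04 0 -0.25 0 0.25" --pt "0.14 0 -0.33 0 0.25" --pt "0.3 0 -0.35 0 0.25" --pt "0.48 0 -0.35 0 0.25" --pt "0.66 0 -0.35 0 0.25" --pt "0.84 0 -0.35 0 0.25" --pt "0.95 0 -0.35 0 0.25" --pt "1.0 0 -0.35 0 0.25" --pt "1.0 0 -0.35 0 0.25"

```text
time_s: 19.48
ee_pos: [474.1, 144.5, 148.5]
ee_rot: [3.129, -0.005, 1.535]
wrist_force: [0.6, -1.0, -1.7]
finger_gap: 36.9
```

```bash
python3 mv.py 484.5,378.5,80,1.53 484.5,378.5,25,1.53
```

```text
t 19.48 tcp [474.1 144.5 148.5] rot [ 3.129 -0.005  1.535] gap 36.9 F [ 0.6 -1.  -1.7]
(484.5, 378.5, 80.0, 1.53) -> [0.7797 0.0035 0.2321] 0.006 n rows 4
(484.5, 378.5, 25.0, 1.53) -> [0.7788 0.0011 0.4155] 0.006 n rows 5
```

apply_moves --pt "0.12 0 0 0 0.25" --pt "0.28 0 0 0 0.25" --pt "0.46 0 0 0 0.25" --pt "0.62 0 0.02 0 0.25" --pt "0.74 0.002 0.06 0 0.25" --pt "0.779 0.002 0.14 0 0.25" --pt "0.779 0.002 0.26 0 0.25" --pt "0.779 0.001 0.37 0 0.25" --pt "0.779 0.001 0.41 0 0.25" --pt "0.779 0.001 0.415 0 0.25" --pt "0.779 0.001 0.415 0 0.25"

```text
time_s: 20.85
ee_pos: [485.4, 378.7, 26.2]
ee_rot: [3.127, -0.006, 1.534]
wrist_force: [-0.6, 0.2, -1.9]
finger_gap: 36.2
```

```bash
python3 mv.py 484.5,378.5,19,1.53;python3 - <<'E'
from h import *
im=capture("side");cv2.imwrite("pics/s11.png",cv2.resize(im[60:180,190:310],None,fx=5,fy=5)[:,:,::-1])
E
```

```text
t 20.85 tcp [485.4 378.7  26.2] rot [ 3.127 -0.006  1.534] gap 36.2 F [-0.6  0.2 -1.9]
(484.5, 378.5, 19.0, 1.53) -> [-0.0008 -0.0032  0.0241] 0.0054 n rows 1
```

View pics/s11.png

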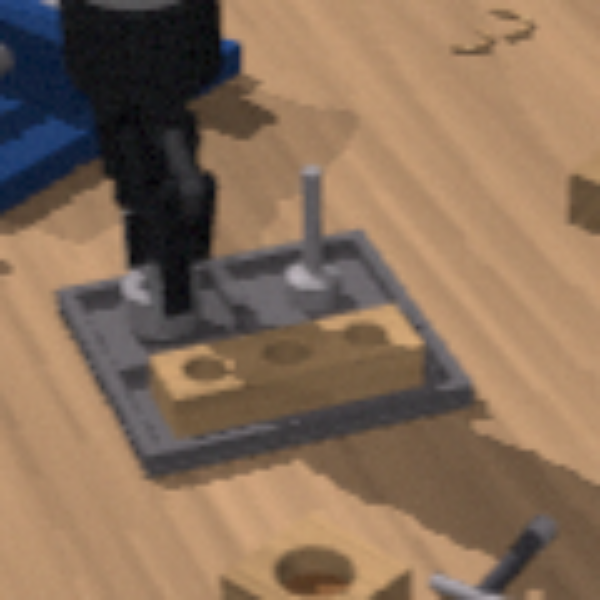

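apply_moves --pt "0 0 0.012 0 0.25" --pt "0 0 0.024 0 0.25" --pt "0 0 0.027 0 0.25" --pt "0 0 0.027 0 0.25"

```text
time_s: 21.4
ee_pos: [485.9, 379.2, 19.3]
ee_rot: [3.126, -0.007, 1.535]
wrist_force: [-1.9, -1.1, 8.1]
finger_gap: 36.7
```

```bash
python3 - <<'E'
from h import *
im=capture("side");cv2.imwrite("pics/s12.png",cv2.resize(im[90:140,195:265],None,fx=10,fy=10,interpolation=cv2.INTER_CUBIC)[:,:,::-1])
im=capture("top");cv2.imwrite("pics/t12.png",cv2.resize(im[130:250,60:180],None,fx=5,fy=5,interpolation=cv2.INTER_CUBIC)[:,:,::-1])
E
```

```text
(no output)
```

View pics/s12.png

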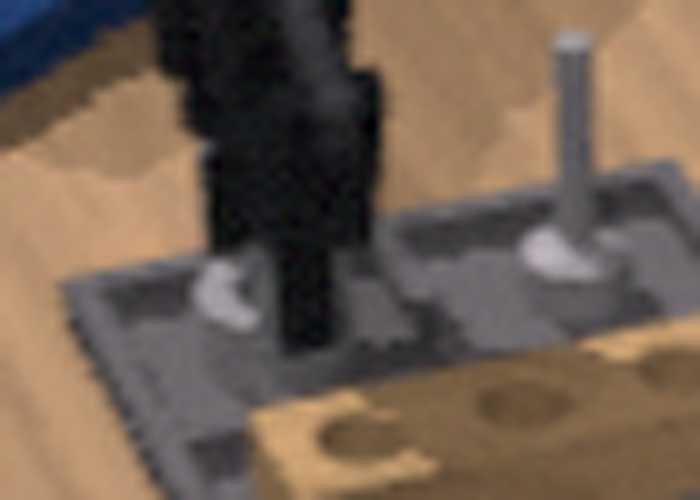

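View pics/t12.png

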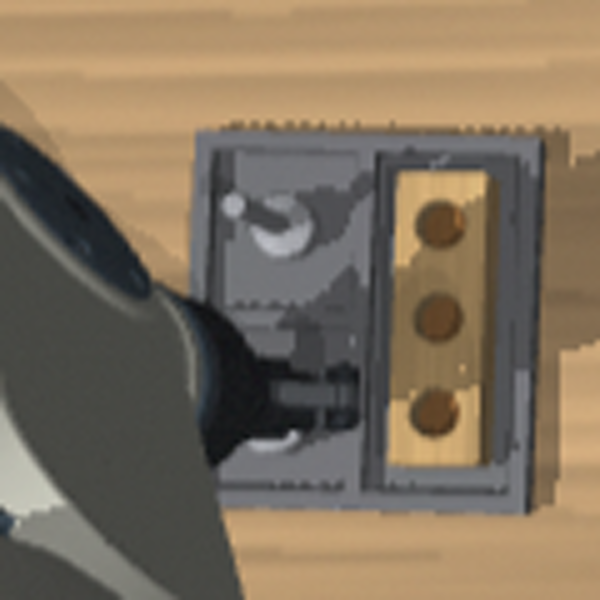

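apply_moves --pt "0 0 0.002 0 0.25" --pt "0 0 0.003 0 0.25" --pt "0 0 0.003 0 0.25"

```text
time_s: 21.88
ee_pos: [485.8, 379.2, 19.3]
ee_rot: [3.126, -0.007, 1.535]
wrist_force: [-2.9, -3.4, 10.1]
finger_gap: 36.4
```

Firm contact. Opening gently.

apply_moves --pt "0 0 0 0 0.46" --pt "0 0 0 0 0.5" --pt "0 0 0 0 0.55" --pt "0 0 -0.02 0 0.58" --pt "0 0 -0.1 0 0.58" --pt "0 0 -0.25 0 0.58" --pt "0 0 -0.42 0 0.58" --pt "0 0 -0.45 0 0.58"

```text
time_s: 22.88
ee_pos: [485.6, 379.8, 158.6]
ee_rot: [3.121, -0.011, 1.535]
wrist_force: [-0.0, -0.6, -0.1]
finger_gap: 49.6
```

```bash
python3 mv.py 570,250,170,1.53 666.1,129.7,150,1.53;python3 - <<'E'
from h import *
im=capture("side");cv2.imwrite("pics/s13.png",cv2.resize(im[85:165,190:300],None,fx=7,fy=7,interpolation=cv2.INTER_CUBIC)[:,:,::-1])
E
```

```text
t 22.88 tcp [485.6 379.8 158.6] rot [ 3.121 -0.011  1.535] gap 49.6 F [-0.  -0.6 -0.1]
(570.0, 250.0, 170.0, 1.53) -> [-0.4219  0.2976 -0.0367] 0.0062 n rows 3
(666.1, 129.7, 150.0, 1.53) -> [-0.8118  0.6308  0.0326] 0.0062 n rows 5
```

View pics/s13.png

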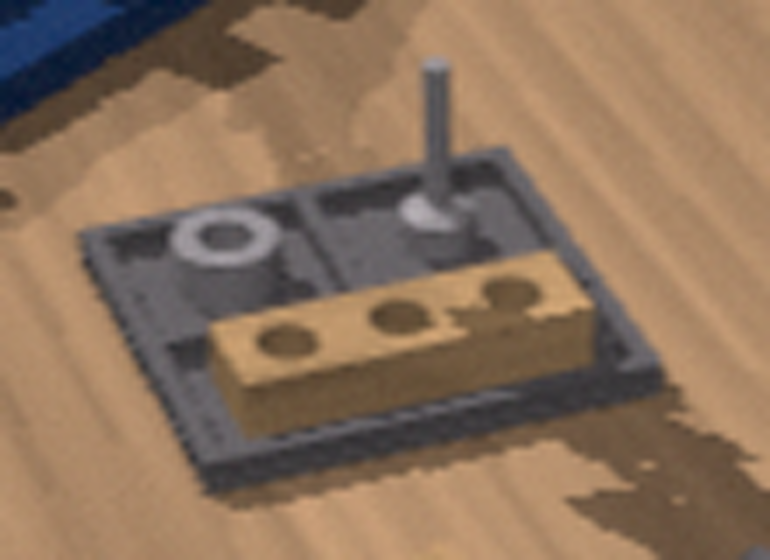

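The collar lies flat in the near short bay (crop (225,245)), so the three-bay kit is complete. Next, the far hole saw.

apply_moves --pt "-0.1 0.08 -0.03 0 0.5" --pt "-0.24 0.18 -0.03 0 0.5" --pt "-0.38 0.3 -0.02 0 0.5" --pt "-0.52 0.41 0 0 0.5" --pt "-0.66 0.52 0.02 0 0.5" --pt "-0.77 0.6 0.03 0 0.5" --pt "-0.812 0.631 0.03 0 0.5" --pt "-0.812 0.631 0.03 0 0.5" --pt "-0.812 0.631 0.03 0 0.5"

```text
time_s: 24.05
ee_pos: [664.8, 130.4, 149.6]
ee_rot: [3.123, -0.01, 1.536]
wrist_force: [0.9, 0.2, -0.5]
finger_gap: 42.8
```

```bash
python3 mv.py 666.1,129.7,100,1.53 666.1,129.7,50,1.53;python3 - <<'E'
from h import *
im=capture("side");cv2.imwrite("pics/s14.png",cv2.resize(im[60:180,270:390],None,fx=5,fy=5,interpolation=cv2.INTER_CUBIC)[:,:,::-1])
E
```

```text
t 24.05 tcp [664.8 130.4 149.6] rot [ 3.123 -0.01   1.536] gap 42.8 F [ 0.9  0.2 -0.5]
(666.1, 129.7, 100.0, 1.53) -> [-0.0039  0.0015  0.1655] 0.0072 n rows 1
(666.1, 129.7, 50.0, 1.53) -> [-0.0056 -0.0015  0.3321] 0.0072 n rows 2
```

View pics/s14.png

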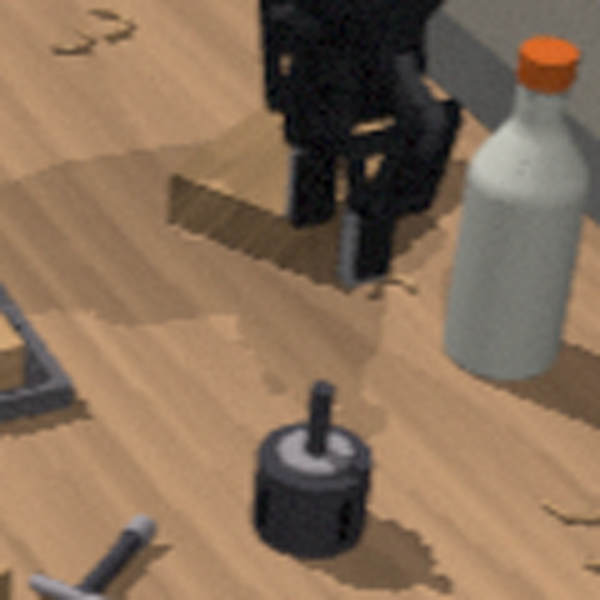

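The gripper stands above the far hole saw (arbor tip at crop (320,388)). Descending onto the arbor.

apply_moves --pt "-0.004 0.001 0.1 0 0.5" --pt "-0.005 0 0.2 0 0.5" --pt "-0.0056 -0.001 0.29 0 0.5" --pt "-0.0056 -0.001 0.335 0 0.5" --pt "-0.0056 -0.001 0.335 0 0.5" --pt "-0.0056 -0.001 0.335 0 0.3" --pt "-0.0056 -0.001 0.335 0 0.1" --pt "-0.0056 -0.001 0.335 0 0" --pt "-0.0056 -0.001 0.335 0 0" --pt "-0.0056 -0.001 0.335 0 0" --pt "-0.0056 -0.001 0.335 0 0" --force 70

```text
time_s: 25.48
ee_pos: [667.2, 130.1, 50.4]
ee_rot: [3.121, -0.011, 1.536]
wrist_force: [-0.4, 1.7, 5.7]
finger_gap: 8.7
```

```bash
python3 mv.py 666.1,129.7,190,1.53;python3 - <<'E'
from h import *
im=capture("side");cv2.imwrite("pics/s15.png",cv2.resize(im[80:180,280:380],None,fx=6,fy=6,interpolation=cv2.INTER_CUBIC)[:,:,::-1])
E
```

```text
t 25.48 tcp [667.2 130.1  50.4] rot [ 3.121 -0.011  1.536] gap 8.7 F [-0.4  1.7  5.7]
(666.1, 129.7, 190.0, 1.53) -> [ 0.0036  0.006  -0.4653] 0.0076 n rows 3
```

View pics/s15.png

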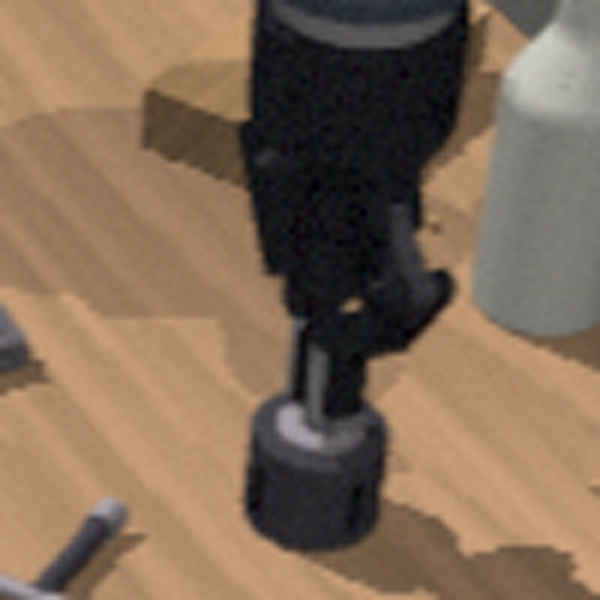

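The fingers hold the arbor (crop (315,370)), gap 8.7 mm. Lifting and carrying to tray2's far bay.

apply_moves --pt "0 0 -0.04 0 0" --pt "0 0 -0.14 0 0" --pt "0 0 -0.28 0 0" --pt "-0.05 0 -0.4 0 0" --pt "-0.15 -0.03 -0.45 0 0" --pt "-0.3 -0.07 -0.45 0 0" --pt "-0.47 -0.11 -0.45 0 0" --pt "-0.64 -0.15 -0.45 0 0" --pt "-0.8 -0.19 -0.45 0 0" --pt "-0.93 -0.23 -0.45 0 0" --pt "-1.0 -0.25 -0.45 0 0" --pt "-1.0 -0.25 -0.45 0 0"

```text
time_s: 27.02
ee_pos: [578.6, -169.4, 180.9]
ee_rot: [3.121, -0.011, 1.534]
wrist_force: [-0.3, -0.4, -1.9]
finger_gap: 8.4
```

```bash
python3 mv.py 572.2,-344.3,150,1.53 572.2,-344.3,66,1.53
```

```text
t 27.02 tcp [ 578.6 -169.4  180.9] rot [ 3.121 -0.011  1.534] gap 8.4 F [-0.3 -0.4 -1.9]
(572.2, -344.3, 150.0, 1.53) -> [-0.5844 -0.0018  0.0966] 0.0051 n rows 3
(572.2, -344.3, 66.0, 1.53) -> [-0.5874 -0.0075  0.3765] 0.0051 n rows 4
```

apply_moves --pt "-0.1 0 0 0 0" --pt "-0.25 0 0.02 0 0" --pt "-0.42 -0.002 0.05 0 0" --pt "-0.55 -0.002 0.1 0 0" --pt "-0.585 -0.003 0.18 0 0" --pt "-0.587 -0.005 0.28 0 0" --pt "-0.587 -0.007 0.36 0 0" --pt "-0.587 -0.007 0.376 0 0" --pt "-0.587 -0.007 0.376 0 0" --pt "-0.587 -0.007 0.376 0 0"

```text
time_s: 28.28
ee_pos: [573.4, -344.3, 67.5]
ee_rot: [3.119, -0.01, 1.534]
wrist_force: [-0.3, -0.6, -1.2]
finger_gap: 8.3
```

```bash
python3 mv.py 572.2,-344.3,57,1.53;python3 - <<'E'
from h import *
im=capture("side");cv2.imwrite("pics/s16.png",cv2.resize(im[250:390,310:480],None,fx=4,fy=4,interpolation=cv2.INTER_CUBIC)[:,:,::-1])
E
```

```text
t 28.27 tcp [ 573.4 -344.3   67.5] rot [ 3.119 -0.01   1.534] gap 8.3 F [-0.3 -0.6 -1.2]
(572.2, -344.3, 57.0, 1.53) -> [-0.0004 -0.0046  0.035 ] 0.0057 n rows 1
```

View pics/s16.png

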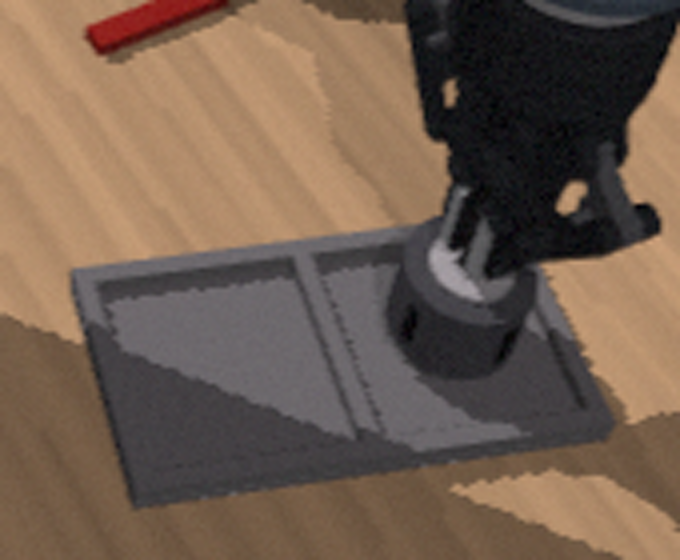

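```bash
python3 - <<'E'
from h import *
im=capture("side")
import json;P=json.load(open('P.json'))
s=env.sense()
p={'tray2':P['tray2'],'hole_saw':[573.4,-344.3,0,67.5-50.4]}
overlay('side',p,im,(310,250,480,390),4,'pics/s17.png')
E
```

```text
(no output)
```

View pics/s17.png

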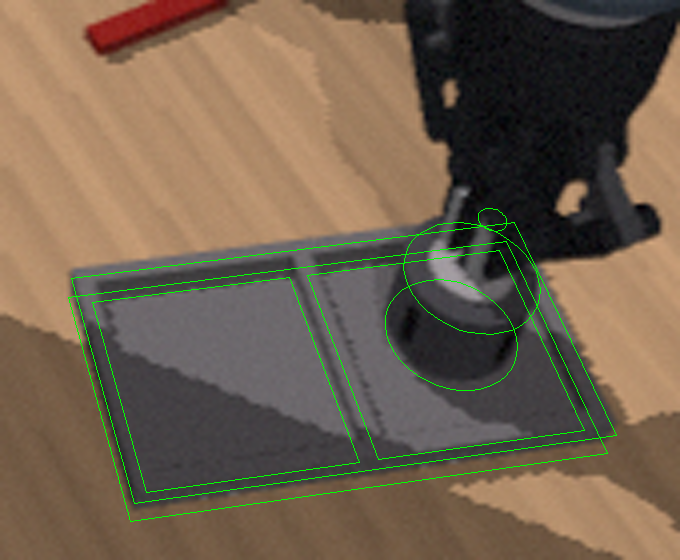

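Model and picture agree within about 3 mm, and the saw hangs almost upright over the far bay (crop (465,300)). Lowering.

apply_moves --pt "0 -0.003 0.012 0 0" --pt "0 -0.004 0.024 0 0" --pt "0 -0.004 0.033 0 0" --pt "0 -0.004 0.035 0 0" --pt "0 -0.004 0.035 0 0"

```text
time_s: 29.0
ee_pos: [572.1, -344.3, 56.8]
ee_rot: [3.12, -0.01, 1.534]
wrist_force: [0.2, 0.4, -2.7]
finger_gap: 8.6
```

apply_moves --pt "0 0 0.004 0 0" --pt "0 0 0.006 0 0" --pt "0 0 0.006 0 0"

```text
time_s: 29.38
ee_pos: [572.6, -344.3, 56.4]
ee_rot: [3.119, -0.01, 1.534]
wrist_force: [-3.3, 3.5, 9.6]
finger_gap: 8.9
```

Contact at the expected height. Releasing and rising clear of the arbor.

apply_moves --pt "0 0 0 0 0.2" --pt "0 0 0 0 0.4" --pt "0 0 0 0 0.5" --pt "0 0 -0.08 0 0.5" --pt "0 0 -0.22 0 0.5" --pt "0 0 -0.36 0 0.7" --pt "0 0 -0.38 0 1" --pt "0 0 -0.38 0 1"

```text
time_s: 30.38
ee_pos: [569.9, -345.3, 170.2]
ee_rot: [3.119, -0.01, 1.534]
wrist_force: [-0.2, -0.1, -0.2]
finger_gap: 85.4
```

```bash
python3 mv.py 467.8,137.4,140,2.054 467.8,137.4,140,0.483;python3 - <<'E'
from h import *
im=capture("side");cv2.imwrite("pics/s18.png",cv2.resize(im[250:390,310:480],None,fx=4,fy=4,interpolation=cv2.INTER_CUBIC)[:,:,::-1])
E
```

```text
t 30.38 tcp [ 569.9 -345.3  170.2] rot [ 3.119 -0.01   1.534] gap 85.4 F [-0.2 -0.1 -0.2]
(467.8, 137.4, 140.0, 2.054) -> [ 1.5946 -0.4016  0.1067] -0.662 n rows 8
(467.8, 137.4, 140.0, 0.483) -> [ 1.5946 -0.4016  0.1067] 1.3383 n rows 8
```

View pics/s18.png

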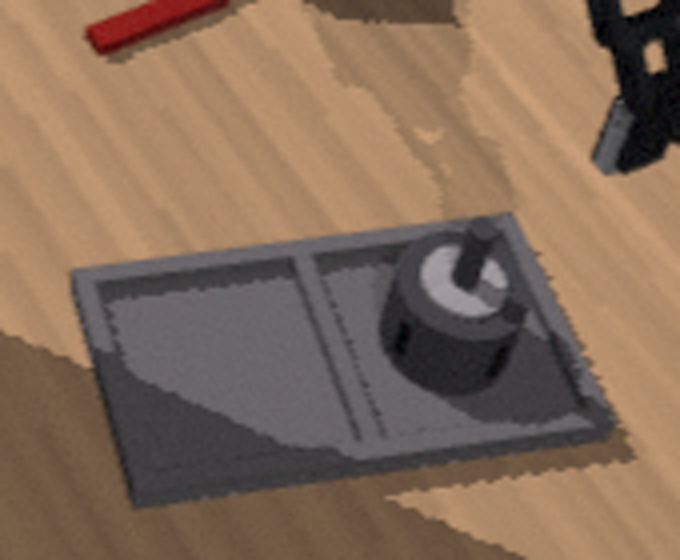

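The hole saw stands in tray2's far bay (crop (455,310)). Now the bored block.

apply_moves --pt "0.1 -0.03 0 -0.05 1" --pt "0.24 -0.07 0 -0.15 1" --pt "0.4 -0.12 0 -0.25 1" --pt "0.57 -0.17 0.02 -0.35 1" --pt "0.74 -0.22 0.02 -0.45 1" --pt "0.88 -0.26 0.02 -0.55 1" --pt "0.97 -0.3 0.02 -0.66 1" --pt "1.0 -0.3 0.02 -0.66 1" --pt "1.0 -0.3 0.02 -0.66 1"

```text
time_s: 31.55
ee_pos: [490.7, -41.7, 163.8]
ee_rot: [3.118, 0.001, 2.052]
wrist_force: [0.2, -0.2, -0.1]
finger_gap: 85.7
```

```bash
python3 mv.py 467.8,137.4,80,2.054
```

```text
t 31.55 tcp [490.7 -41.7 163.8] rot [3.118e+00 1.000e-03 2.052e+00] gap 85.7 F [ 0.2 -0.2 -0.1]
(467.8, 137.4, 80.0, 2.054) -> [0.565  0.2022 0.2832] -0.0027 n rows 4
```

apply_moves --pt "0.1 0.03 0.02 0 1" --pt "0.24 0.08 0.05 0 1" --pt "0.4 0.14 0.1 0 1" --pt "0.52 0.19 0.17 0 1" --pt "0.565 0.202 0.25 0 1" --pt "0.565 0.202 0.28 0 1" --pt "0.565 0.202 0.283 0 1" --pt "0.565 0.202 0.283 0 1"

```text
time_s: 32.55
ee_pos: [468.5, 136.5, 80.6]
ee_rot: [3.118, 0.002, 2.05]
wrist_force: [-0.0, 0.3, 0.2]
finger_gap: 85.8
```

```bash
python3 mv.py 467.8,137.4,12,2.054;python3 - <<'E'
from h import *
im=capture("side");cv2.imwrite("pics/s19.png",cv2.resize(im[100:220,190:310],None,fx=5,fy=5,interpolation=cv2.INTER_CUBIC)[:,:,::-1])
im=capture("top");cv2.imwrite("pics/t19.png",cv2.resize(im[170:260,180:270],None,fx=6,fy=6,interpolation=cv2.INTER_CUBIC)[:,:,::-1])
E
```

```text
t 32.55 tcp [468.5 136.5  80.6] rot [3.118e+00 2.000e-03 2.050e+00] gap 85.8 F [-0.   0.3  0.2]
(467.8, 137.4, 12.0, 2.054) -> [ 0.0041 -0.0062  0.2286] -0.0047 n rows 2
```

View pics/s19.png

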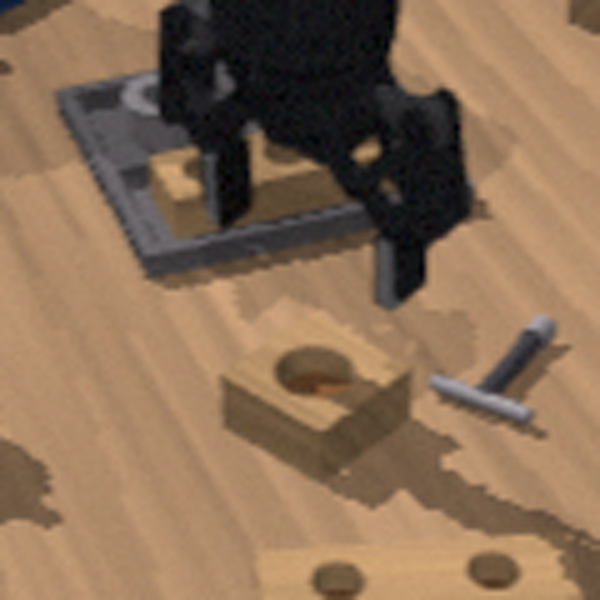

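View pics/t19.png

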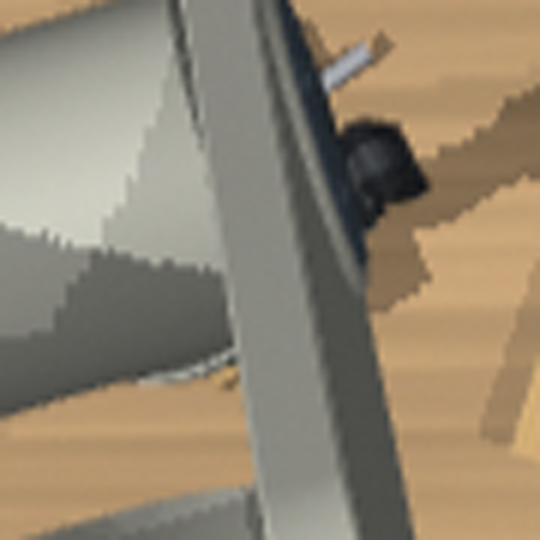

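The open gripper straddles the block (hole at crop (315,370)). Descending and gripping.

apply_moves --pt "0.004 -0.003 0.08 0 1" --pt "0.004 -0.006 0.16 0 1" --pt "0.004 -0.006 0.22 0 1" --pt "0.004 -0.006 0.24 0 1" --pt "0.004 -0.006 0.24 0 1" --pt "0.004 -0.006 0.24 0 0.85" --pt "0.004 -0.006 0.24 0 0.5" --pt "0.004 -0.006 0.24 0 0.5" --pt "0.004 -0.006 0.24 0 0.5" --pt "0.004 -0.006 0.24 0 0.5" --force 50

```text
time_s: 33.9
ee_pos: [468.6, 137.8, 9.9]
ee_rot: [3.116, 0.002, 2.05]
wrist_force: [-2.0, -1.9, 11.7]
finger_gap: 58.9
```

```bash
python3 mv.py 467.8,137.4,150,2.054;python3 - <<'E'
from h import *
im=capture("side");cv2.imwrite("pics/s20.png",cv2.resize(im[100:220,190:310],None,fx=5,fy=5,interpolation=cv2.INTER_CUBIC)[:,:,::-1])
E
```

```text
t 33.9 tcp [468.6 137.8   9.9] rot [3.116e+00 2.000e-03 2.050e+00] gap 58.9 F [-2.  -1.9 11.7]
(467.8, 137.4, 150.0, 2.054) -> [-0.001   0.0091 -0.4668] -0.0048 n rows 3
```

View pics/s20.png

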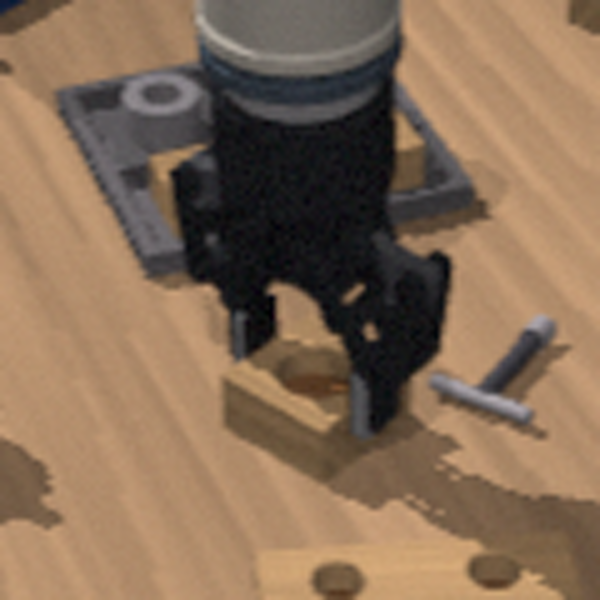

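The block is held between the fingers (crop (245,340) and (365,405)). Lifting and carrying to tray2's near bay.

apply_moves --pt "0 0 -0.04 0 0.5" --pt "0 0 -0.14 0 0.5" --pt "0 0 -0.28 0 0.5" --pt "-0.04 -0.02 -0.4 0.05 0.5" --pt "-0.14 -0.07 -0.46 0.15 0.5" --pt "-0.3 -0.15 -0.46 0.3 0.5" --pt "-0.46 -0.23 -0.46 0.45 0.5" --pt "-0.62 -0.31 -0.46 0.6 0.5" --pt "-0.78 -0.39 -0.46 0.75 0.5" --pt "-0.92 -0.45 -0.46 0.9 0.5" --pt "-0.98 -0.48 -0.46 0.954 0.5" --pt "-0.98 -0.48 -0.46 0.954 0.5"

```text
time_s: 35.45
ee_pos: [473.1, -191.5, 145.1]
ee_rot: [3.121, -0.016, 1.3]
wrist_force: [0.5, 0.4, 0.2]
finger_gap: 58.9
```

```bash
python3 mv.py 479,-318.7,90,1.301 479,-318.7,24,1.301
```

```text
t 35.45 tcp [ 473.1 -191.5  145.1] rot [ 3.121 -0.016  1.3  ] gap 58.9 F [0.5 0.4 0.2]
(479.0, -318.7, 90.0, 1.301) -> [-0.4062  0.1288  0.18  ] -0.0012 n rows 3
(479.0, -318.7, 24.0, 1.301) -> [-0.4097  0.1243  0.3999] -0.0012 n rows 3
```

apply_moves --pt "-0.1 0.03 0 0 0.5" --pt "-0.24 0.08 0.02 0 0.5" --pt "-0.36 0.12 0.06 0 0.5" --pt "-0.405 0.128 0.14 0 0.5" --pt "-0.408 0.126 0.24 0 0.5" --pt "-0.41 0.125 0.34 0 0.5" --pt "-0.41 0.125 0.385 0 0.5" --pt "-0.41 0.125 0.392 0 0.5" --pt "-0.41 0.125 0.392 0 0.5" --pt "-0.41 0.125 0.392 0 0.5"

```text
time_s: 36.7
ee_pos: [479.8, -319.1, 27.4]
ee_rot: [3.119, -0.016, 1.3]
wrist_force: [-0.2, 0.2, 0.3]
finger_gap: 59.2
```

```bash
python3 mv.py 479,-318.7,18,1.301;python3 - <<'E'
from h import *
im=capture("side");cv2.imwrite("pics/s21.png",cv2.resize(im[250:390,310:480],None,fx=4,fy=4,interpolation=cv2.INTER_CUBIC)[:,:,::-1])
E
```

```text
t 36.7 tcp [ 479.8 -319.1   27.4] rot [ 3.119 -0.016  1.3  ] gap 59.2 F [-0.2  0.2  0.3]
(479.0, -318.7, 18.0, 1.301) -> [ 0.0002 -0.0037  0.0314] -0.0008 n rows 1
```

View pics/s21.png

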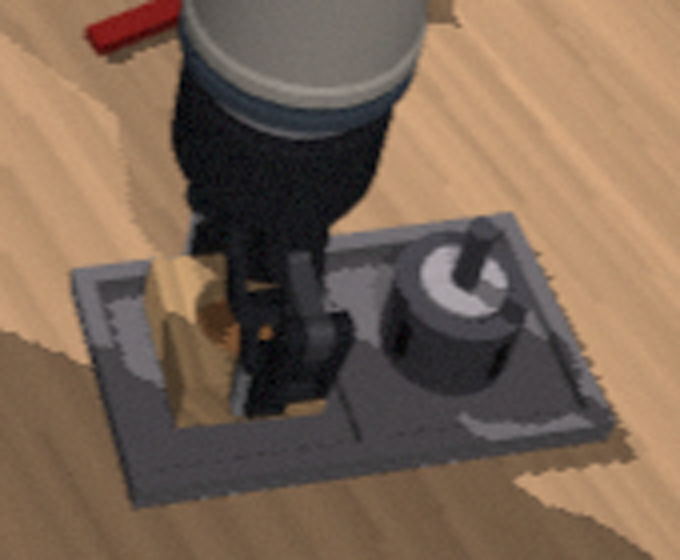

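The block hangs square over the near bay (crop (240,340)). Lowering to contact.

apply_moves --pt "0 -0.002 0.012 0 0.5" --pt "0 -0.003 0.024 0 0.5" --pt "0 -0.003 0.032 0 0.5" --pt "0 -0.003 0.034 0 0.5" --pt "0 -0.003 0.034 0 0.5"

```text
time_s: 37.38
ee_pos: [479.1, -318.8, 17.0]
ee_rot: [3.12, -0.016, 1.3]
wrist_force: [-0.6, -0.3, -0.4]
finger_gap: 59.1
```

apply_moves --pt "0 0 0.004 0 0.5" --pt "0 0 0.007 0 0.5" --pt "0 0 0.007 0 0.5"

```text
time_s: 37.75
ee_pos: [479.2, -318.9, 16.4]
ee_rot: [3.119, -0.016, 1.3]
wrist_force: [-5.5, 3.2, 18.2]
finger_gap: 59.1
```

Contact. Releasing and rising.

apply_moves --pt "0 0 0 0 0.75" --pt "0 0 0 0 0.85" --pt "0 0 -0.005 0 0.9" --pt "0 0 -0.04 0 0.9" --pt "0 0 -0.12 0 0.9" --pt "0 0 -0.3 0 0.9" --pt "0 0 -0.5 0 0.9" --pt "0.1 -0.15 -0.7 0 0.9" --pt "0.3 -0.3 -0.8 0 0.9" --pt "0.4 -0.5 -0.8 0 0.9" --pt "0.4 -0.6 -0.8 0 0.9" --pt "0.4 -0.6 -0.8 0 0.9"

```text
time_s: 39.25
ee_pos: [328.6, -155.2, 254.8]
ee_rot: [3.119, -0.016, 1.301]
wrist_force: [0.1, -0.4, 1.2]
finger_gap: 76.6
```

```bash
python3 mv.py;python3 - <<'E'
from h import *
for n in("side","top"):
    cv2.imwrite(f"pics/{n}22.png",capture(n)[:,:,::-1])
E
```

```text
t 39.25 tcp [ 328.6 -155.2  254.8] rot [ 3.119 -0.016  1.301] gap 76.6 F [ 0.1 -0.4  1.2]
```

View pics/top22.png

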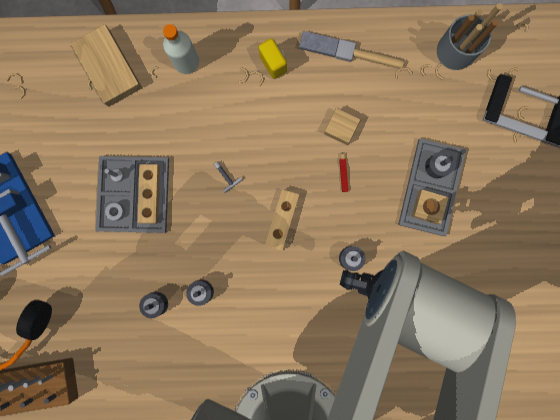

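View pics/side22.png

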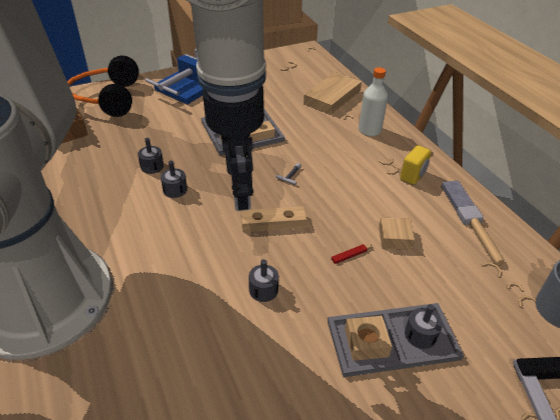

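All five parts are in their bays, and the two spares have not moved. I'll check the positions by overlaying the models at the placed poses.

```bash
python3 - <<'E'
from h import *
import json;P=json.load(open('P.json'))
Q={'tray3':P['tray3'],'tray2':P['tray2'],'strip3':[521,303.1,-.04,6],'bit':[566,376,0,6],'collar':[485,379.5,0,6],'hole_saw':[571.5,-344.3,0,6],'bored_block':[478.5,-319,-.27,6]}
for n in Q:
    if n[:4]=='tray':continue
    t=P['tray3'] if n in('strip3','bit','collar') else P['tray2']
    d=np.array(Q[n][:2])-t[:2];c,s=np.cos(t[2]),np.sin(t[2]);print(n,round(c*d[0]+s*d[1],1),round(-s*d[0]+c*d[1],1))
im=cv2.imread('pics/top22.png')[:,:,::-1]
overlay('top',Q,im,(90,145,180,245),4,'pics/a.png');overlay('top',Q,im,(390,135,480,235),4,'pics/b.png')
cv2.imwrite('pics/ab.png',cv2.hconcat([cv2.resize(cv2.imread('pics/a.png')[:400],None,fx=1,fy=1),cv2.imread('pics/b.png')[:400]]))
E
```

```text
strip3 -0.4 -37.2
bit 41.6 37.5
collar -39.5 37.7
hole_saw 48.0 -0.0
bored_block -48.4 -0.4
```

View pics/ab.png

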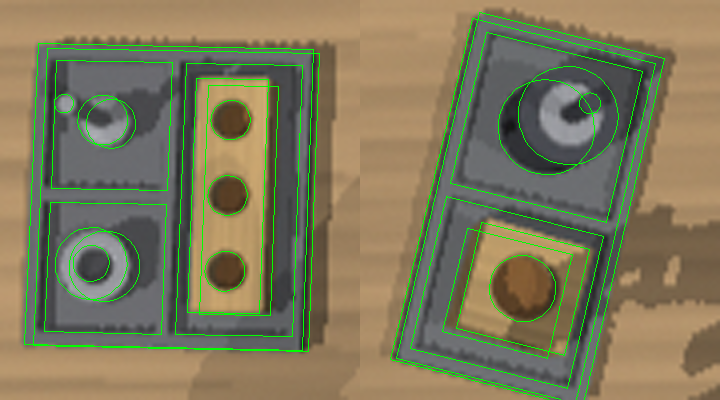

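Everything matches to about 2 mm, well inside the tolerances. The spares are unmoved, with the strip2 hole still at (286,206) and the plain block still at (342,125). Handing in.

```bash
python3 - <<'E'
from workcell import env,order
import numpy as np
print(np.abs(env.sense()['joint_velocities']).max())
print(order.sign_off())
E
```

```text
0.043182907089365036
the job is handed in; nothing more can be done
None
```

Both kits are made up and the job is handed in, with about 39 s of the 128 s used. sign_off gave no verdict.

- **Three-bay tray:** the three-hole strip is in the long bay, the bit in the far short bay and the collar in the near short bay.
- **Two-bay tray:** the hole saw farthest from the base is in the far bay and the bored block in the near bay.
- **How they were set down:** I lowered each part until the wrist force showed contact, then let go and rose clear.

**Last checks:** model overlays on the final top picture fit within about 2 mm, and all five parts look upright and flat. They also put every part within about 2 mm of its bay's centre. The two-hole strip and plain block are at the same pixels as at the start.

**What disagreed:**
- The side camera put the two-bay tray about 3 mm off the top-camera fit.
- The tool had drifted to about 1.6° of tilt by the end.
- The collar met the floor about 2 mm higher on the tool than expected, but lay flat afterwards.

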